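# Start a PCR run: load the plate, shut the lid and tighten it to the click

## Robot

A 7-joint arm with a two-finger parallel gripper is mounted at the origin on the work surface. World frame = base frame: x ahead of the robot, y to its left, z up, the work surface at z = 0. Lengths are in mm, angles in degrees, forces in N, time in s.
With the tool pointing down it reaches from about 400 to 875 mm from the base axis. Payload 6.5 kg.
Tool frame: the origin (TCP) lies midway between the tips of the shut fingers; the grasp point (between the pads) lies 19 mm behind it (robot.grip_point_offset is the distance from the TCP to the grasp point, in mm); z points along the fingers, y is the direction in which the jaws open and shut (so a half turn about z gives the same grasp; the last joint's range is limited). The gripper opens to 85 mm and grips with 20 to 120 N. Pads are 22 mm wide; open, the fingers measure 114 mm over their backs; the gripper's body (76 mm by 85 mm) begins 54 mm behind the grasp point. The pads swing forward as they close: fully open they stand 13 mm farther back than shut.
Start: joints at [-78.965, 30.733, -0.252, 88.115, 0.149, 61.152, -4.079], TCP at [166.345, 628.347, 206.89] pointing down, gripper open.
Joint ranges: [-154.64, 154.64], [-21.42, 123.67], [-72.66, 72.17], [13.99, 137.28], [-74.86, 254.86], [10.95, 109.41], [-158.01, 158.01]. Speed limits (degrees/s): [136.94, 136.94, 180, 180, 180, 180, 180].

## Interface

Orientations are given as a 3x3 rotation matrix whose columns are the frame's x, y, z axes.
In Python, from rig import get_obs, cams, robot gives the robot as it stands. The module is installed in compiled form; this text tells all that it offers.
- The arm moves only by the shell command python3 -m crank 'ROWS' [OPENING] [FORCE]. ROWS is text: rows parted by semicolons, each of 4 numbers parted by spaces: the shift along the tool's x, y, z in cm, then the turn about the tool's z in degrees. In form: x y z roll; .... A call has exactly 8 rows; each row is the pose to reach, as a shift and turn from the pose commanded when the call began, along the tool's axes at that moment; what a row does not reach only later rows make up. A row lasts 1/8 s, in which the tool goes at most 62.5 mm and 10.7 degrees, less where a joint would pass 70% of its speed; a pose out of reach is approached as far as the arm can. A call with a gripper value outside its range is refused whole. OPENING is the finger opening in cm, from 0 to 8.54, set as the call begins (- or left out, the last holds). The fingers move at their own pace and stop on an object; FORCE is the grip in N (left out, the last holds). Time passes only in rows, so rows that repeat a pose let the fingers close, or fill a call up. It gives the time, the measured TCP pose, the force and the opening at its end, in the units of the state.
- get_obs(): the state, without advancing time (a new reading comes with each control period).
- cams.read_camera(name): name is "scene" or "top" or "wrist"; returns the picture (400x640x3 uint8, red, green, blue); there is no depth.
- cams.get_calibration(name): a dict with "K" (3x3 intrinsics, pixels), "world_to_cam" (4x4, takes a point from world to camera coordinates); the wrist camera has in their place "tool_from_camera" (4x4, takes a point from camera to tool coordinates, whose origin is the TCP and whose axes are the flange's). Camera axes: x right, y down, z forward; pixel columns grow to the right and rows downward; lengths in mm; the calibration is good to about 2 mm. The wrist camera is an equidistant fisheye: a pixel r from the principal point sees the ray r / f radians off the axis. A picture is of the moment at which its call begins: read the wrist's pose just before it. get_calibration takes no time and is no camera call.
- robot.sign_off(): hands the job in, once; it reports no verdict.
The state is a dict: "t": time; "q": joint angles; "qvel": joint speeds; "joint_efforts": joint torques, N m; "position": TCP position; "ee_rot": TCP orientation; "contact_force": force on the tool from outside, world axes, zero at the start; "ft_torque": the same for the moment, N m; "finger_gap": finger opening in mm.
Only numpy, scipy, OpenCV 4.12 (cv2) and the standard library are available. Lean on these libraries where they do the work, as an engineer would, in place of code of your own. Each camera call takes 0.05 s, during which the arm holds its last target.

## Task

Move the orange PCR plate, kept level, from the cooling block onto the thermal cycler's sample block so that it sits fully home, then bring the lid down gently until it is fully shut. Then tighten the black knob on the lid clockwise until its slip clutch clicks - one click is enough, three at the very most - and let go, leaving everything else on the bench where it stands.

Things in the scene. Friction and masses are not known exactly. Their poses are not given: they have to be found in the camera images.
- plate_center (a point): Orange 32-well PCR plate, white caps and wells; its centre, 11.5 mm above the well tips. x short side, y long side, z up. Orange deck 50 (x) by 88 (y) mm, 8 mm thick, its middle 7.5 mm above this point; the wells hang 15 mm below the deck, 33 by 69 mm over all, tapering. May go in either way round (half a turn). About 60 g.
- cooler: Blue cooling block in which the plate waits, axes as the plate's. Origin: centre of its underside. Blue base 85 (x) by 120 (y) mm, 35 mm high; on it an aluminium well block 43 by 79 mm whose top is 55 mm above the bench; the plate's deck stands out over its edges by 3.5 mm (x) and 4.5 mm (y). Loose, 0.9 kg; leave it there.
- block_seat (a point): On the cream thermal cycler (fixed, 300 mm x by 200 mm y): where the plate's centre lies when fully home, its long side along y. x from the user's side to the back, z up. Aluminium sample block 43 (x) by 79 (y) mm, top 3.5 mm above this point and 20 mm above the deck round it, 2 mm play round the wells; side cheeks from 78 mm either side (y), 17.5 mm above this point.
- lid_hinge (a point): Middle of the lid's hinge line on the cycler, 100 mm behind block_seat (x) and 19.5 mm above it; axes as those of block_seat, the hinge line runs along y. The open lid stands over this line, leaning back, its wide edges in the way of a hand coming from the sides.
- lid (a joint): Opening of the grey-blue lid, rad: 0 fully shut, 1.95 fully open, leaning back. A stiff hinge (0.9 N m of friction) keeps it where it is left. Lid 155 mm from hinge to front face, 188 mm wide; when shut its underside is level with the hinge, and its front part slopes at 26 degrees from 28 mm high at the front face to 77 mm, 100 mm farther back.
- lid_handle (a point): Middle of the round steel handle bar on the lid's front face: 12 mm thick, 104 mm long along y, 35 mm off the face. Lid's axes (x from front to hinge, z out of its top). At lid angle a it lies, in the axes of lid_hinge, at x = -0.190 cos a + 0.013 sin a, z = 0.190 sin a + 0.013 cos a (m). The bar may turn in the fingers; shut, 60 mm are free below it.
- knob_grip (a point): Black fluted clutch knob on the lid's slope, 50 mm in diameter, 40 mm high. The point: on its axis, 24 mm off the slope, 16 mm below its top. z: the knob's axis, out of the lid; with the lid shut it leans 26 degrees from upright towards the user's side, and the point lies at x = -0.0955, z = 0.0837 m in the axes of lid_hinge. x points to its white mark.
- lid_screw (a joint): Turn of the lid's screw (white hub with a red mark in the middle of the knob), rad, growing clockwise seen from outside; 3.4 is fully tight, where it stops. Starts between 1.1 and 2.9 and stays where it is left (0.1 N m of friction); a click may throw it back a little.
- lid_clutch (a joint): How far the knob has slipped clockwise past the screw, rad; 0 at the start (the knob's white mark in line with the hub's red mark). The knob carries the screw along until the screw is tight; then the clutch slips at about 0.25 N m with a click every 0.52 rad (12 to the turn), and the marks stand that far apart.
- tip_box: Blue tip box with clear lid, 85 (x) by 125 (y) by 78 mm; origin at the centre of its underside. Loose; leave it alone.
- tube_rack: Green tube rack, 65 (x) by 110 (y) by 53 mm with tubes; origin at the centre of its underside. Loose, close behind the cooling block; leave it alone.
- box_low: Yellow storage box with white lid, 80 (x) by 110 (y) by 50 mm; origin at the centre of its underside. Leave it alone.
- box_top: Blue storage box of the same size standing on the yellow one. Leave it alone.
- reagent: Brown reagent bottle, 66 mm in diameter, 150 mm high, origin at the centre of its underside. Leave it alone.
- wash_bottle: White wash bottle with red spout, 70 mm in diameter, 195 mm high, origin at the centre of its underside. Leave it alone.
- buffer_jar: White jar with red cap, 58 mm in diameter, 75 mm high, close to the cycler's left side; origin at the centre of its underside. Leave it alone.
- bead_jar: Brown jar with blue cap, 58 mm in diameter, 75 mm high, close to the cycler's right side; origin at the centre of its underside. Leave it alone.
Mind the look-alikes: they are no part of the job. What is shaped like the part that bears plate_center but red is not meant.

How it is judged:
By the outcome, as a careful person would: the job done as asked, in the order asked, and still so for the second after the job is handed in, with the robot touching nothing.
It also fails if it takes over 72 s, if anything falls off the work surface, if the arm or the gripper's body presses on something with over 40 N, if the wrist force passes 120 N, or if a joint passes its speed limit or range.

## Working session

There is one attempt and no reset: what is moved stays moved. The work goes in short steps, Python scripts to look and compute and a shell command to move; the robot and the scene stay as the last step left them, time stands still between calls to the robot, and variables do not carry over. Pictures are saved under pics/ and viewed, and the job is handed in when it is done.

```bash
mkdir -p pics; ls
cat > h.py <<'E'
import numpy as np,cv2
from rig import get_obs,cams,robot
E
python3 - <<'E'
from h import *
np.set_printoptions(precision=3,suppress=True)
o=get_obs();print({k:np.array(v) for k,v in o.items()});print(robot.grip_point_offset)
for n in("scene","top","wrist"):
    im=cams.read_camera(n);cv2.imwrite(f"pics/{n}0.png",im[:,:,::-1]);print(cams.get_calibration(n))
E
```

```text
pics
{'t': array(0.), 'q': array([-78.965,  30.779,  -0.256,  88.172,   0.15 ,  61.15 ,  -4.081]), 'qvel': array([ 0.018,  0.007,  0.055,  0.073, -0.025,  0.053, -0.084]), 'joint_efforts': array([  0.   , -58.34 ,   1.049, -25.911,   0.012,   0.01 ,  -0.   ]), 'position': array([166.186, 627.696, 205.993]), 'ee_rot': array([[-0.967,  0.256, -0.   ],
       [ 0.256,  0.967, -0.002],
       [-0.   , -0.002, -1.   ]]), 'contact_force': array([-0.452, -0.021,  0.291]), 'ft_torque': array([0.003, 0.014, 0.011]), 'finger_gap': array(85.486)}
18.700000000000003
{'K': array([[364.218,   0.   , 318.453],
       [  0.   , 364.218, 198.664],
       [  0.   ,   0.   ,   1.   ]]), 'world_to_cam': array([[   0.516,    0.856,   -0.019, -283.057],
       [   0.576,   -0.363,   -0.732, -201.279],
       [  -0.634,    0.367,   -0.681, 1675.816],
       [   0.   ,    0.   ,    0.   ,    1.   ]])}
{'K': array([[459.391,   0.   , 326.12 ],
       [  0.   , 459.391, 196.125],
       [  0.   ,   0.   ,   1.   ]]), 'world_to_cam': array([[  -0.022,   -1.   ,   -0.016,   38.755],
       [  -0.99 ,    0.024,   -0.138,  525.162],
       [   0.139,    0.013,   -0.99 , 1579.347],
       [   0.   ,    0.   ,    0.   ,    1.   ]])}
{'K': array([[309.707,   0.   , 319.352],
       [  0.   , 309.707, 200.555],
       [  0.   ,   0.   ,   1.   ]]), 'tool_from_camera': array([[   0.001,   -0.951,   -0.309,   79.438],
       [   1.   ,    0.001,    0.001,    0.132],
       [  -0.001,   -0.309,    0.951, -166.347],
       [   0.   ,    0.   ,    0.   ,    1.   ]])}
```

View pics/top0.png

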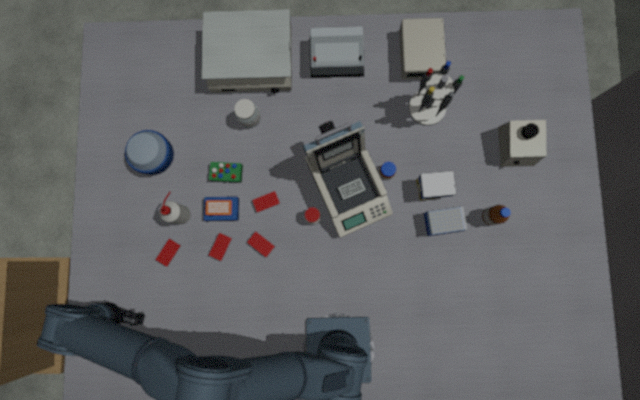

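View pics/scene0.png

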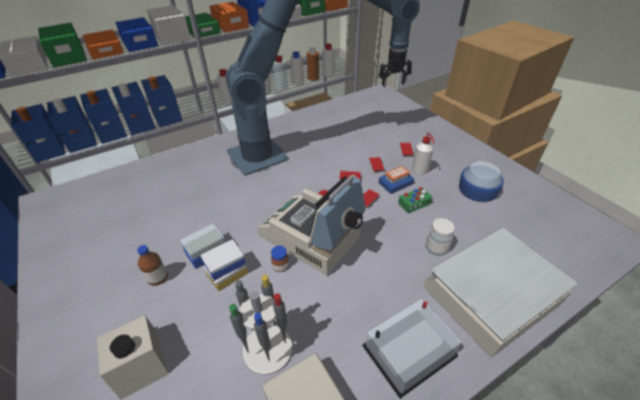

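View pics/wrist0.png

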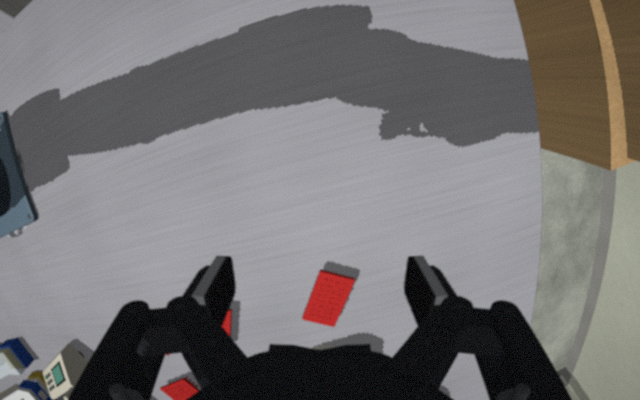

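The top view shows the orange-on-blue plate at px (220,208). The red look-alikes are at (265,202), (261,244), (220,247) and (168,252). The cycler is at (350,190), with its lid open towards the back (336,140). I'll crop closer.

Run:
```python
from h import *
t=cv2.imread("pics/top0.png");s=cv2.imread("pics/scene0.png")
a=cv2.resize(t[150:270,150:300],None,fx=5,fy=5,interpolation=2)
b=cv2.resize(t[110:240,295:415],None,fx=4.6,fy=4.6,interpolation=2)
c=cv2.resize(s[150:280,250:450],None,fx=4,fy=4,interpolation=2)
for n,i in zip("abc",(a,b,c)):cv2.imwrite(f"pics/crop{n}.png",i)
```

```text
(no output)
```

View pics/cropa.png

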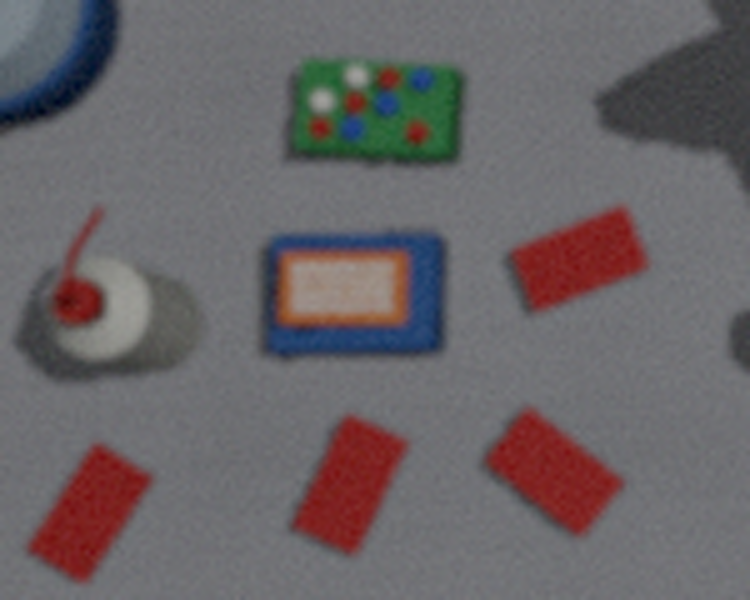

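View pics/cropb.png

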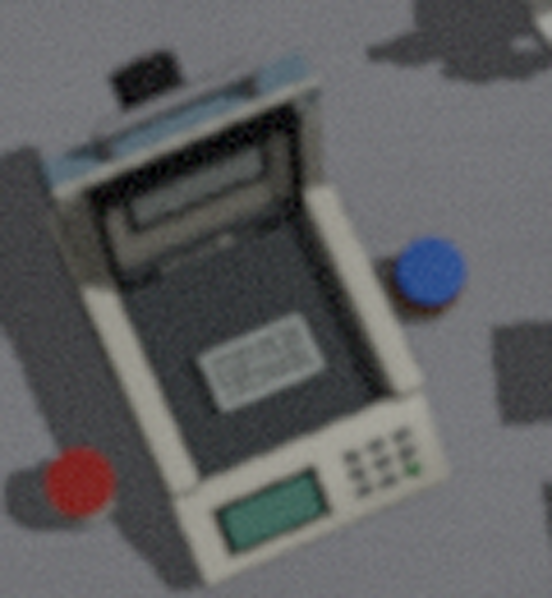

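View pics/cropc.png

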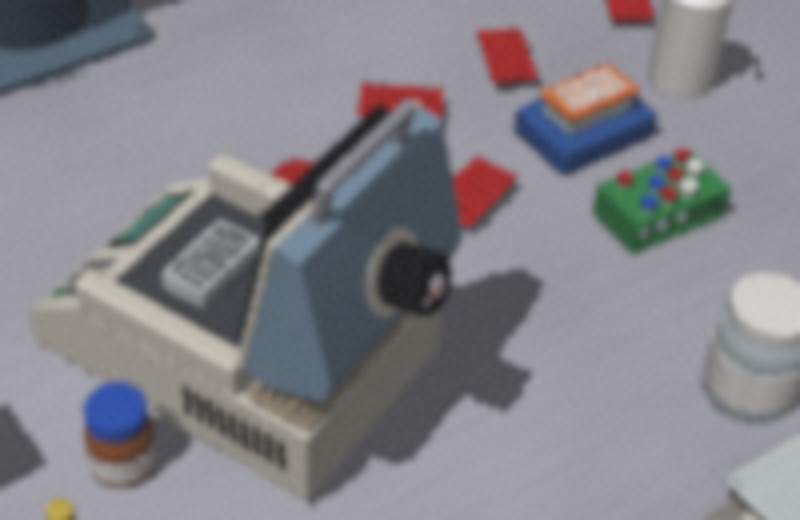

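```bash
cat > h.py <<'E'
import numpy as np,cv2
np.set_printoptions(precision=2,suppress=True)
from rig import get_obs,cams,robot
def ray(n,uv,obs=None):
    c=cams.get_calibration(n);K=np.array(c["K"])
    d=np.array([(uv[0]-K[0,2])/K[0,0],(uv[1]-K[1,2])/K[1,1],1.])
    if n=="wrist":
        r=np.hypot(d[0],d[1]);d=np.array([np.sin(r)*d[0]/r,np.sin(r)*d[1]/r,np.cos(r)])
        T=np.array(c["tool_from_camera"]);R=np.array(obs["ee_rot"]);p=np.array(obs["position"])
        return p+R@T[:3,3], R@T[:3,:3]@d
    W=np.array(c["world_to_cam"]);return -W[:3,:3].T@W[:3,3], W[:3,:3].T@d
def plane(n,uv,z,obs=None):
    o,d=ray(n,uv,obs);return o+d*(z-o[2])/d[2]
def tri(rs):
    A=0;b=0
    for o,d in rs:
        d=d/np.linalg.norm(d);P=np.eye(3)-np.outer(d,d);A=A+P;b=b+P@o
    x=np.linalg.solve(A,b);return x,[np.linalg.norm((np.eye(3)-np.outer(d/np.linalg.norm(d),d/np.linalg.norm(d)))@(x-o)) for o,d in rs]
def proj(n,X,obs=None):
    c=cams.get_calibration(n);K=np.array(c["K"]);X=np.asarray(X,float)
    if n=="wrist":
        T=np.array(c["tool_from_camera"]);x=np.array(obs["ee_rot"]).T@(X-np.array(obs["position"]))
        x=T[:3,:3].T@(x-T[:3,3]);r=np.hypot(x[0],x[1]);th=np.arctan2(r,x[2]);return K[:2,2]+K[0,0]*th*x[:2]/r
    W=np.array(c["world_to_cam"]);x=K@(W[:3,:3]@X+W[:3,3]);return x[:2]/x[2]
E
python3 - <<'E'
from h import *
t=cv2.imread("pics/top0.png");s=cv2.imread("pics/scene0.png")
def orange(im):
    h=cv2.cvtColor(im,cv2.COLOR_BGR2HSV).astype(int)
    return ((h[...,0]>=5)&(h[...,0]<=22)&(h[...,1]>90)&(h[...,2]>110)).astype(np.uint8)
for n,im,(x0,y0,x1,y1) in(("top",t,(195,190,245,225)),("scene",s,(375,160,420,190))):
    m=orange(im);k=np.zeros_like(m);k[y0:y1,x0:x1]=m[y0:y1,x0:x1]
    p=cv2.findNonZero(k);r=cv2.minAreaRect(p);print(n,len(p),r)
    print("c",plane(n,r[0],63)); P=np.array([plane(n,q,63) for q in cv2.boxPoints(r)]);print(P)
    for i in range(4):e=P[(i+1)%4]-P[i];print(np.linalg.norm(e),np.degrees(np.arctan2(e[1],e[0])))
# cooler centre blue at z 35
h=cv2.cvtColor(t,cv2.COLOR_BGR2HSV).astype(int);m=((h[...,0]>100)&(h[...,0]<125)&(h[...,1]>120)).astype(np.uint8);k=np.zeros_like(m);k[190:225,195:245]=m[190:225,195:245]
r=cv2.minAreaRect(cv2.findNonZero(k));print(r,plane("top",r[0],35))
E
```

```text
top 122 ((218.0, 207.5), (13.0, 24.0), 90.0)
c [491.5  401.41  63.  ]
[[515.19 443.44  63.  ]
 [513.2  359.9   63.  ]
 [467.92 359.58  63.  ]
 [469.87 442.78  63.  ]]
83.55918727930332 -91.36826873614936
45.2795871183273 -179.58977949950338
83.22843945280222 88.65760567497304
45.32861673919172 0.8266272817951875
scene 80 ((397.2757873535156, 173.38258361816406), (9.365836143493652, 21.89338493347168), 72.6459732055664)
c [504.34 396.65  63.  ]
[[472.98 361.67  63.  ]
 [485.25 460.5   63.  ]
 [535.4  431.3   63.  ]
 [522.54 335.78  63.  ]]
99.581986343749 82.9243277322224
58.02607920895677 -30.20740790986157
96.3837195329552 -97.66322601085331
55.91726616563131 152.4140768986998
((220.5, 208.5), (23.0, 33.0), 90.0) [491.12 399.56  35.  ]
```

```bash
python3 -m crank '-4.7 -1.7 -0.2 10; -9.4 -3.4 -0.4 20; -14.1 -5.1 -0.6 30; -18.8 -6.9 -0.8 40; -23.5 -8.6 -1 50; -28.2 -10.3 -1 60; -33 -12 -1 70; -37.3 -13.7 -1 75' 8.5
python3 - <<'E'
from h import *
o=get_obs();print(o["t"],o["position"],o["ee_rot"],o["q"])
o=get_obs();cv2.imwrite("pics/w1.png",cams.read_camera("wrist")[:,:,::-1])
E
```

```text
t: 1.15
position: [493.2, 399.2, 216.7]
ee_rot: [[0.001, 1.0, 0.0], [1.0, -0.001, -0.0], [-0.0, 0.0, -1.0]]
contact_force: [-0.1, 0.7, -0.9]
finger_gap: 85.0
1.15 [493.16 399.16 216.71] [[ 0.  1.  0.]
 [ 1. -0. -0.]
 [-0.  0. -1.]] [-57.73  29.71  21.04  91.07 -11.67  61.41 -33.66]
```

View pics/w1.png

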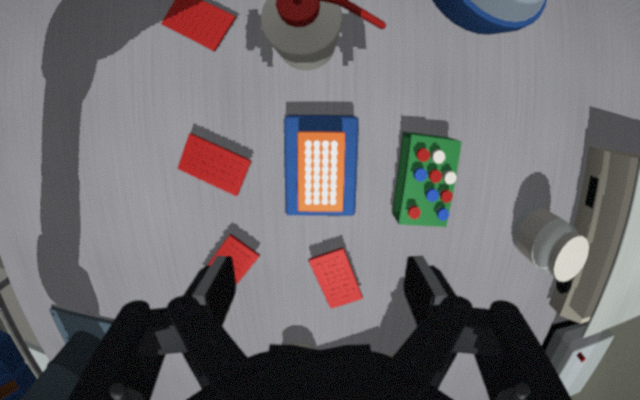

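The wrist view shows the orange plate with white wells at (321,172) in the blue cooler. The red look-alikes are at (214,164), (200,22), (236,258) and (335,278). I'm choosing the orange one.

```bash
cat >> h.py <<'E'
def platepose(fn,o,z,box):
    im=cv2.imread(fn);h=cv2.cvtColor(im,cv2.COLOR_BGR2HSV).astype(int)
    m=((h[...,0]>=6)&(h[...,0]<=22)&(h[...,1]>110)&(h[...,2]>110)).astype(np.uint8)
    k=np.zeros_like(m);x0,y0,x1,y1=box;k[y0:y1,x0:x1]=m[y0:y1,x0:x1]
    c=max(cv2.findContours(k,0,1)[0],key=cv2.contourArea)
    P=np.array([plane("wrist",q[0],z,o)[:2] for q in c],np.float32)
    r=cv2.minAreaRect(P*10);return np.array(r[0])/10,np.array(r[1])/10,r[2]
E
python3 - <<'E'
from h import *
o=get_obs();print(platepose("pics/w1.png",o,63,(285,115,360,220)))
im=cv2.imread("pics/w1.png");cv2.imwrite("pics/w1c.png",cv2.resize(im[90:240,250:390],None,fx=4,fy=4))
h=cv2.cvtColor(im,cv2.COLOR_BGR2HSV).astype(int);m=((h[...,0]>100)&(h[...,0]<125)&(h[...,1]>120)&(h[...,2]>60)).astype(np.uint8);k=np.zeros_like(m);k[110:220,275:365]=m[110:220,275:365]
c=max(cv2.findContours(k,0,1)[0],key=cv2.contourArea);P=np.array([plane("wrist",q[0],35,o)[:2] for q in c],np.float32);print(cv2.minAreaRect(P))
E
```

```text
(array([501.39, 399.67]), array([86.39, 48.31]), 88.48147583007812)
((501.356201171875, 399.9298095703125), (117.27997589111328, 81.75898742675781), 88.88481903076172)
```

View pics/w1c.png

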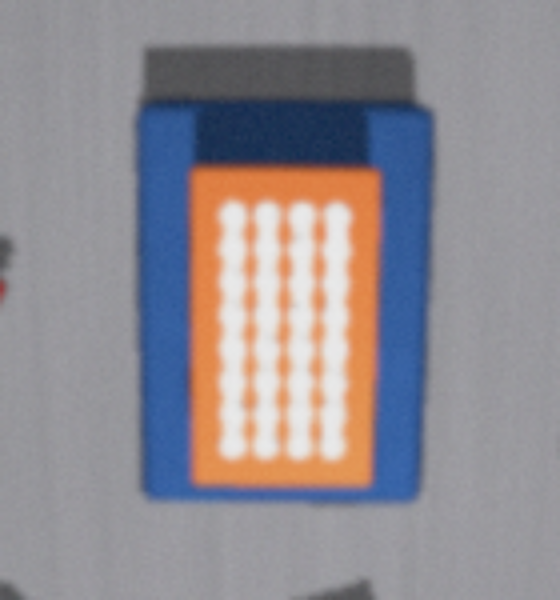

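Run:
```python
from h import *
o=get_obs();print(o["t"],o["position"],o["ee_rot"],o["q"],o["qvel"])
o=get_obs();cv2.imwrite("pics/w2.png",cams.read_camera("wrist")[:,:,::-1])
print(o["position"],platepose("pics/w2.png",o,63,(275,115,360,220)))
o=get_obs();print(o["position"])
```

```text
1.2 [499.3  392.77 217.03] [[ 0.01  1.    0.  ]
 [ 1.   -0.01 -0.  ]
 [-0.    0.   -1.  ]] [-57.4   29.78  21.48  91.02 -11.57  61.37 -33.63] [-1.11 -1.46  0.23  2.06  2.58 -0.15  0.36]
[499.3  392.77 217.03] (array([494.28, 406.67]), array([85.7 , 48.27]), 89.17729187011719)
[497.1  394.55 216.95]
```

```bash
python3 -m crank '0.2 0.1 1.5 0.5; 0.4 0.2 3 1; 0.6 0.25 4.5 1.4; 0.6 0.25 6 1.4; 0.6 0.25 6.7 1.4; 0.6 0.25 6.7 1.4; 0.6 0.25 6.7 1.4; 0.6 0.25 6.7 1.4' 8
python3 - <<'E'
from h import *
o=get_obs();cv2.imwrite("pics/w3.png",cams.read_camera("wrist")[:,:,::-1])
print(o["position"],o["ee_rot"][0][0],platepose("pics/w3.png",o,63,(250,115,390,270)))
o=get_obs();print(o["position"],o["qvel"])
E
```

```text
t: 2.25
position: [494.7, 406.7, 150.6]
ee_rot: [[0.022, 1.0, 0.001], [1.0, -0.022, 0.001], [0.001, 0.001, -1.0]]
contact_force: [0.3, -0.5, 0.3]
finger_gap: 79.9
[494.73 406.69 150.55] 0.021519826628233627 (array([494.27, 406.61]), array([86.45, 48.44]), 89.49789428710938)
[494.66 406.67 150.45] [ 0.04  0.15 -0.05  0.13  0.01 -0.11  0.06]
```

View pics/w3.png

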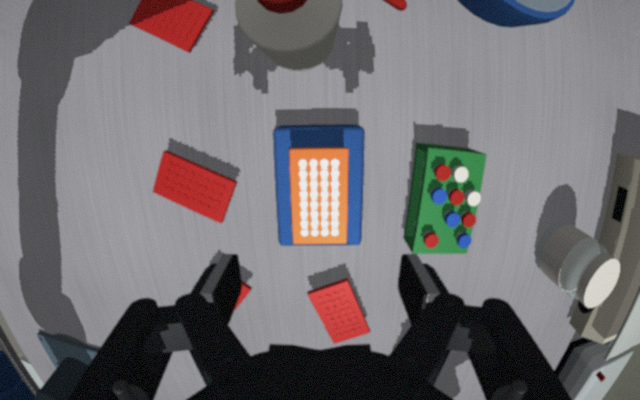

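```bash
python3 -m crank '0 0 2 -0.7; 0 0 4.5 -0.7; 0 0 7 -0.7; 0 0 9 -0.7; 0 0 10.5 -0.7; 0 0 11.2 -0.7; 0 0 11.2 -0.7; 0 0 11.2 -0.7' 6.8
python3 - <<'E'
from h import *
o=get_obs();cv2.imwrite("pics/w4.png",cams.read_camera("wrist")[:,:,::-1])
print(o["position"],o["ee_rot"][0][0],o["contact_force"],o["finger_gap"])
E
```

```text
t: 3.3
position: [494.9, 406.9, 38.7]
ee_rot: [[0.009, 1.0, 0.001], [1.0, -0.009, 0.001], [0.001, 0.001, -1.0]]
contact_force: [0.8, 0.5, 0.4]
finger_gap: 67.9
[494.93 406.89  38.69] 0.009182337703585817 [0.84 0.5  0.4 ] 67.90679397724632
```

View pics/w4.png

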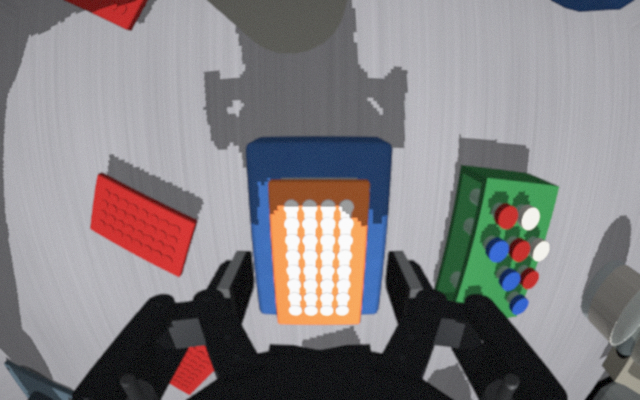

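The open fingers straddle the plate, with pads at (240,270) and (400,270) and the plate centred at (319,255). Closing now.

```bash
python3 -m crank '0 0 0 0; 0 0 0 0; 0 0 0 0; 0 0 0 0; 0 0 0 0; 0 0 0 0; 0 0 0 0; 0 0 0 0' 4 50
python3 - <<'E'
from h import *
o=get_obs();cv2.imwrite("pics/w5.png",cams.read_camera("wrist")[:,:,::-1])
print(o["position"],o["ee_rot"][0][0],o["contact_force"],o["finger_gap"])
E
```

```text
t: 4.35
position: [494.4, 406.5, 37.9]
ee_rot: [[0.009, 1.0, 0.0], [1.0, -0.009, 0.0], [0.0, 0.0, -1.0]]
contact_force: [0.3, 0.2, 0.6]
finger_gap: 40.3
[494.37 406.48  37.92] 0.009128213072624418 [0.29 0.2  0.63] 40.253190824660045
```

View pics/w5.png

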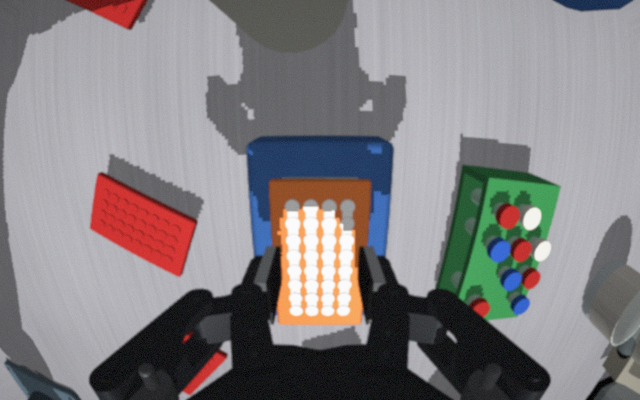

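Run:
```python
from h import *
im=cv2.imread("pics/w5.png");cv2.imwrite("pics/w5c.png",cv2.resize(im[170:340,230:410],None,fx=3.5,fy=3.5,interpolation=2))
o=get_obs()
for X in [(0,20,-4),(0,25,-4),(0,20,-20),(0,25,-20)]:
    print(X,proj("wrist",o["position"]+np.array(o["ee_rot"])@np.array(X),o))
for z in (55,63):
  print([proj("wrist",(494.4+sx*25,406.6+sy*44,z),o) for sx in(-1,1) for sy in (-1,1)])
s=cams.read_camera("scene")[:,:,::-1];cv2.imwrite("pics/s5.png",cv2.resize(s[130:220,340:460],None,fx=5,fy=5,interpolation=2))
```

```text
(0, 20, -4) [353.89 244.19]
(0, 25, -4) [362.35 244.1 ]
(0, 20, -20) [356.91 257.17]
(0, 25, -20) [366.09 257.02]
[array([279.55, 316.94]), array([268.94, 175.94]), array([361.03, 316.34]), array([369.14, 175.11])]
[array([278.13, 325.27]), array([266.33, 179.85]), array([362.53, 324.66]), array([371.75, 178.98])]
```

View pics/w5c.png

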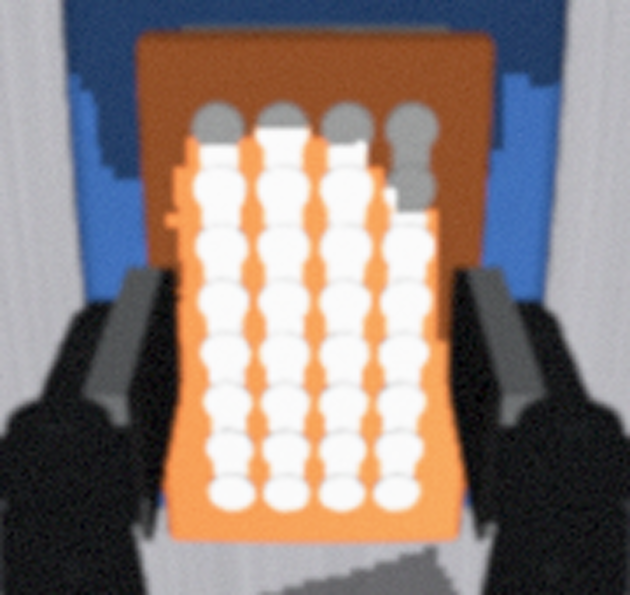

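View pics/s5.png

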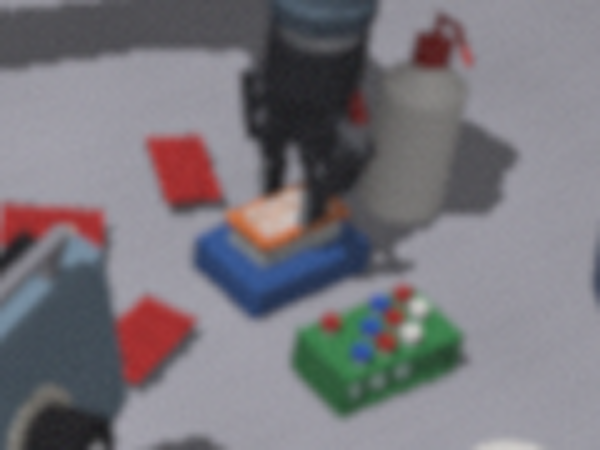

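Gap reads 40 mm (equal to what was commanded), where the deck is 50 mm, so the hold is doubtful. I'll test it with a small lift.

```bash
python3 -m crank '0 0 -0.5 0; 0 0 -1 0; 0 0 -1.5 0; 0 0 -2 0; 0 0 -2.5 0; 0 0 -2.5 0; 0 0 -2.5 0; 0 0 -2.5 0'
python3 - <<'E'
from h import *
s=cams.read_camera("scene")[:,:,::-1];cv2.imwrite("pics/s6.png",cv2.resize(s[130:220,340:460],None,fx=5,fy=5,interpolation=2))
o=get_obs();w=cams.read_camera("wrist")[:,:,::-1];cv2.imwrite("pics/w6.png",w)
print(o["position"],o["contact_force"],o["finger_gap"])
E
```

```text
t: 5.45
position: [494.2, 406.4, 62.7]
ee_rot: [[0.009, 1.0, -0.0], [1.0, -0.009, -0.0], [-0.0, -0.0, -1.0]]
contact_force: [0.5, -0.1, -0.6]
finger_gap: 39.9
[494.22 406.36  62.66] [ 0.04 -0.19 -0.82] 39.69205372709539
```

View pics/w6.png

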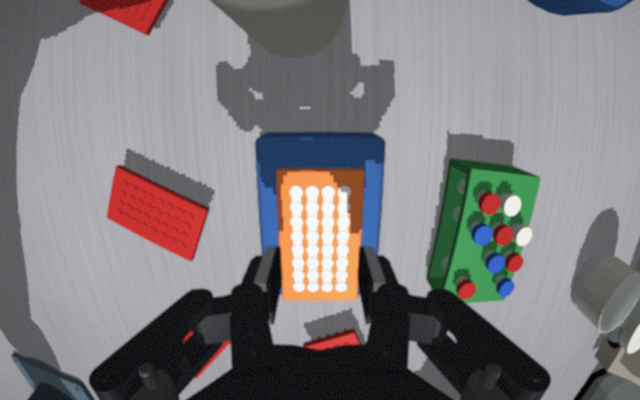

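View pics/s6.png

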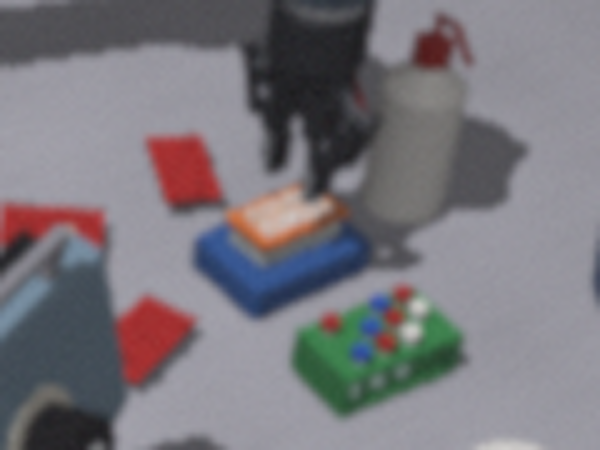

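Run:
```python
from h import *
for uv in [(340+318/5,130+200/5),(340+270/5,130+172/5)]:
    o,d=ray("scene",uv)
    for x in (470,494,518):
        print(uv,x,o+d*(x-o[0])/d[0])
print("tcp",proj("scene",(518,406,63)),proj("scene",(470,406,63)))
# orange plate centre check in scene
print(proj("scene",(494.3,406.6,63)),proj("top",(494.3,406.6,63)))
```

```text
(403.6, 170.0) 470 [470.   465.48  27.96]
(403.6, 170.0) 494 [494.  439.9  54.9]
(403.6, 170.0) 518 [518.   414.33  81.85]
(394.0, 164.4) 470 [470.   405.32  82.33]
(394.0, 164.4) 494 [494.   381.44 107.75]
(394.0, 164.4) 518 [518.   357.55 133.17]
tcp [401.33 174.41] [393.55 168.13]
[397.57 171.22] [216.51 206.73]
```

```bash
python3 -m crank '0 0 0 0; 0 0 0 0; 0 0 0 0; 0 0 0.5 0; 0 0 1.5 0; 0 0 2.5 0; 0 0 3 0; 0 0 3 0' 6.8
python3 - <<'E'
from h import *
o=get_obs();w=cams.read_camera("wrist")[:,:,::-1];cv2.imwrite("pics/w7.png",w)
print(o["position"],o["contact_force"],o["finger_gap"])
s=cams.read_camera("scene")[:,:,::-1];cv2.imwrite("pics/s7.png",cv2.resize(s[130:220,340:460],None,fx=5,fy=5,interpolation=2))
E
```

```text
t: 6.55
position: [494.1, 406.1, 32.2]
ee_rot: [[0.009, 1.0, -0.001], [1.0, -0.009, -0.001], [-0.001, -0.001, -1.0]]
contact_force: [0.0, 0.2, 0.1]
finger_gap: 68.2
[494.06 406.14  32.23] [0.01 0.18 0.11] 68.22979729707963
```

View pics/s7.png

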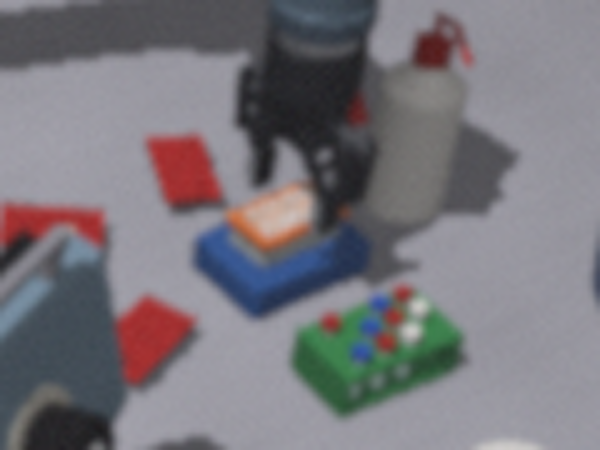

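View pics/w7.png

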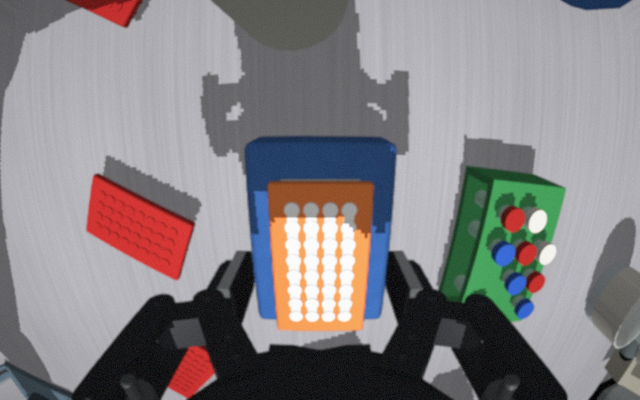

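Run:
```python
from h import *
for uv in [(340+322/5,130+228/5),(340+262/5,130+185/5)]:
    o,d=ray("scene",uv)
    for y in (400,406,412): print(uv,o+d*(y-o[1])/d[1])
```

```text
(404.4, 175.6) [540.74 400.    75.22]
(404.4, 175.6) [535.17 406.    68.74]
(404.4, 175.6) [529.61 412.    62.27]
(392.4, 167.0) [468.64 400.    70.41]
(392.4, 167.0) [462.56 406.    63.9 ]
(392.4, 167.0) [456.48 412.    57.39]
```

```bash
python3 -m crank '0 0 0.5 0; 0 0 1 0; 0 0 1.4 0; 0 0 1.4 0; 0 0 1.4 0; 0 0 1.4 0; 0 0 1.4 0; 0 0 1.4 0'
python3 - <<'E'
from h import *
o=get_obs()
print(o["position"],o["contact_force"],o["finger_gap"])
s=cams.read_camera("scene")[:,:,::-1];cv2.imwrite("pics/s8.png",cv2.resize(s[130:220,340:460],None,fx=5,fy=5,interpolation=2))
E
```

```text
t: 7.65
position: [494.4, 406.5, 19.0]
ee_rot: [[0.009, 1.0, 0.0], [1.0, -0.009, 0.0], [0.0, 0.0, -1.0]]
contact_force: [0.3, 0.3, -0.1]
finger_gap: 67.6
[494.41 406.5   18.99] [ 0.26  0.25 -0.09] 67.59351720619239
```

View pics/s8.png

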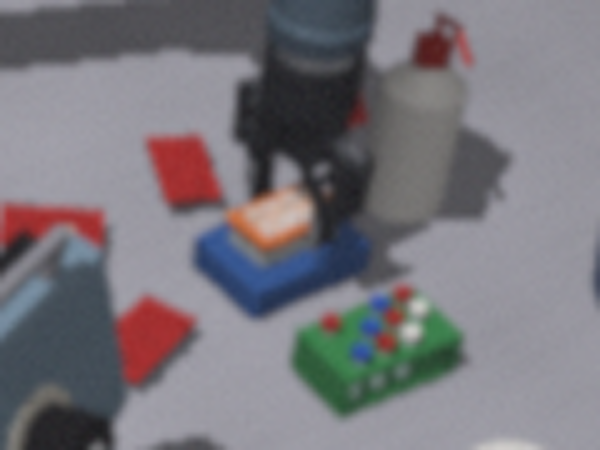

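```bash
python3 -m crank '0 0 0 0; 0 0 0 0; 0 0 0 0; 0 0 0 0; 0 0 0 0; 0 0 0 0; 0 0 0 0; 0 0 0 0' 4 50
```

```text
t: 8.7
position: [494.6, 406.6, 19.3]
ee_rot: [[0.009, 1.0, 0.001], [1.0, -0.009, 0.0], [0.0, 0.001, -1.0]]
contact_force: [-1.3, -0.1, 5.3]
finger_gap: 48.9
```

```bash
python3 -m crank '0 0 -0.3 0; 0 0 -0.8 0; 0 0 -1.5 0; 0 0 -3 0; 0 0 -5 0; 0 0 -7.5 0; 0 0 -10 0; 0 0 -12 0'
python3 - <<'E'
from h import *
o=get_obs();w=cams.read_camera("wrist")[:,:,::-1];cv2.imwrite("pics/w9.png",w)
print(o["position"],o["contact_force"],o["finger_gap"])
s=cams.read_camera("scene")[:,:,::-1];cv2.imwrite("pics/s9.png",cv2.resize(s[100:220,340:460],None,fx=5,fy=5,interpolation=2))
E
```

```text
t: 9.7
position: [494.9, 406.8, 141.3]
ee_rot: [[0.009, 1.0, 0.001], [1.0, -0.009, 0.001], [0.001, 0.001, -1.0]]
contact_force: [0.2, 0.3, -1.6]
finger_gap: 48.6
[494.87 406.8  141.35] [ 0.17  0.34 -1.58] 48.636788784492154
```

View pics/s9.png

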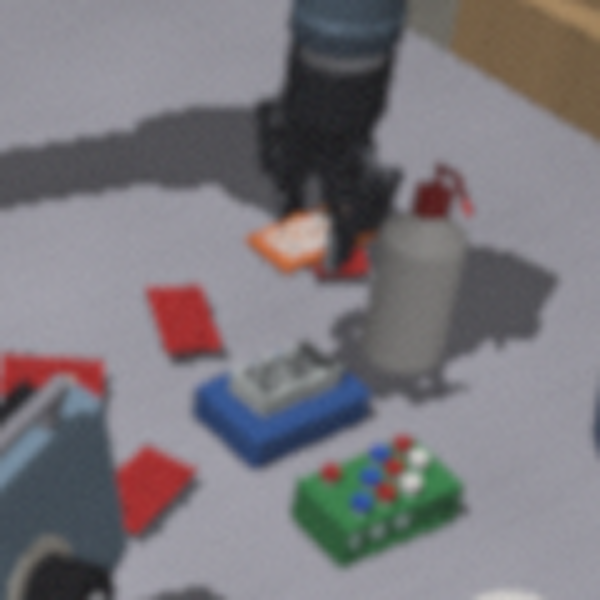

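View pics/w9.png

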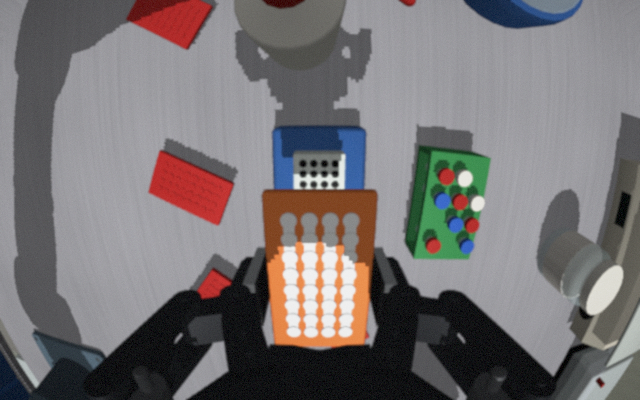

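Run:
```python
from h import *
T=np.array([[197,353],[300,315],[325,362],[222,412]])/4.6+[295,110]
print(tri([ray("top",T.mean(0)),ray("scene",(250+211/4,150+257/4))]))
for z in (80,90,100,110):
    P=np.array([plane("top",q,z) for q in T]);e=P[1]-P[0];f=P[2]-P[1]
    print(z,P.mean(0),np.linalg.norm(e),np.degrees(np.arctan2(e[1],e[0])),np.linalg.norm(f),np.degrees(np.arctan2(f[1],f[0])),plane("scene",(250+211/4,150+257/4),z))
s=cv2.imread("pics/scene0.png");cv2.imwrite("pics/cropd.png",cv2.resize(s[185:280,255:355],None,fx=6,fy=6,interpolation=2))
```

```text
(array([541.46, -58.68, 107.21]), [np.float64(2.6130758414488833), np.float64(2.6130758414488398)])
80 [544.64 -62.27  80.  ] 82.16772073999108 -70.91434144145005 39.98608705707589 -154.1196573465576 [518.33 -44.26  80.  ]
90 [543.09 -61.83  90.  ] 81.64005189812589 -70.91434144145008 39.729302372553555 -154.11965734655752 [527.21 -48.68  90.  ]
100 [541.53 -61.39 100.  ] 81.11238305626074 -70.91434144145005 39.47251768803143 -154.11965734655757 [536.1 -53.1 100. ]
110 [539.97 -60.95 110.  ] 80.58471421439558 -70.91434144145 39.21573300350919 -154.11965734655755 [544.98 -57.52 110.  ]
```

View pics/cropd.png

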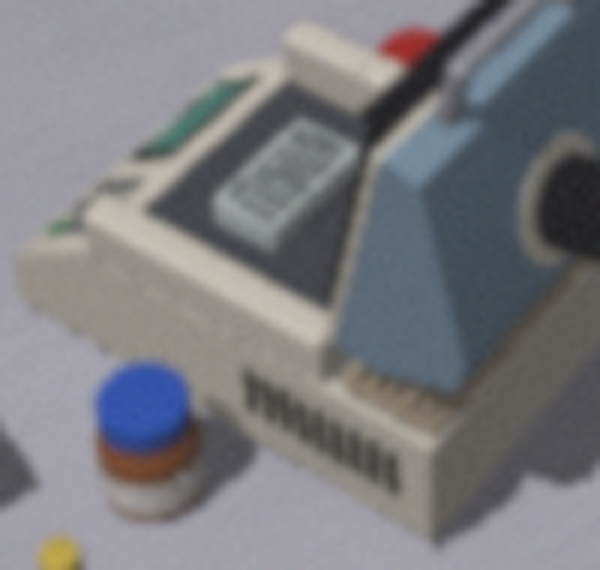

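```bash
python3 -m crank '-1.5 0 -1 0; -5 0.5 -2 0; -9.5 1 -3 0; -14 1.8 -4 0; -19 2.6 -5 0; -24 3.4 -6 0; -29 4.2 -6 0; -34 5 -6 0' && python3 -m crank '-5 0.6 0 -3; -9.5 1.2 0 -6; -13.5 1.8 0 -10; -16.5 2.2 0 -14; -18.5 2.5 0 -18; -19 2.5 0 -20.5; -19 2.5 0 -20.5; -19 2.5 0 -20.5'
python3 - <<'E'
from h import *
o=get_obs();w=cams.read_camera("wrist")[:,:,::-1];cv2.imwrite("pics/w10.png",w)
import pickle;pickle.dump(o,open("o10.pkl","wb"))
print(o["position"],o["contact_force"],o["finger_gap"]);o=get_obs();print(o["position"],o["qvel"],o["q"])
E
```

```text
t: 10.8
position: [540.3, 63.2, 198.6]
ee_rot: [[0.01, 1.0, -0.001], [1.0, -0.01, -0.0], [-0.0, -0.001, -1.0]]
contact_force: [0.3, 0.1, -1.4]
finger_gap: 48.8
t: 11.8
position: [563.8, -124.0, 198.6]
ee_rot: [[-0.341, 0.94, -0.001], [0.94, 0.341, 0.0], [0.001, -0.001, -1.0]]
contact_force: [-0.7, 1.4, -0.8]
finger_gap: 48.6
[ 563.84 -123.98  198.57] [-0.74  1.44 -0.84] 48.592909492577036
[ 564.07 -123.74  198.67] [-0.26 -0.03 -0.07 -0.32  0.06 -0.03  0.11] [ -9.47  25.34  23.09 100.99 -11.68  56.08  38.15]
```

View pics/w10.png

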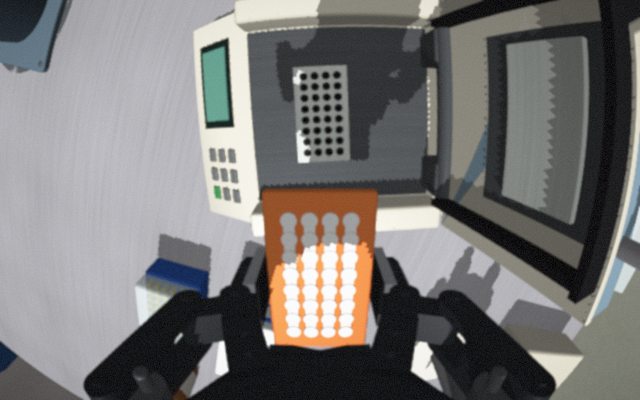

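The sample block is at (321,114) with its hole grid clear. The plate is held at (320,262).

Run:
```python
from h import *
import pickle;o=pickle.load(open("o10.pkl","rb"))
im=cv2.imread("pics/w10.png");big=cv2.resize(im[45:185,270:375],None,fx=4,fy=4,interpolation=2);cv2.imwrite("pics/w10c.png",big)
g=cv2.cvtColor(big,cv2.COLOR_BGR2GRAY)
b=cv2.adaptiveThreshold(cv2.GaussianBlur(g,(5,5),0),255,cv2.ADAPTIVE_THRESH_MEAN_C,cv2.THRESH_BINARY_INV,41,15)
n,l,st,ce=cv2.connectedComponentsWithStats(b)
pts=[]
for i in range(1,n):
    if 150<st[i,4]<900 and st[i,2]<35 and st[i,3]<35: pts.append(ce[i]/4+[270-.375,45-.375])
pts=np.array(pts);print(len(pts));
for z in (105,108,111):
    P=np.array([plane("wrist",q,z,o)[:2] for q in pts],np.float32);r=cv2.minAreaRect(P);print(z,r)
```

```text
33
105 ((552.061767578125, -54.99994659423828), (49.84254455566406, 70.2131576538086), 22.70589256286621)
108 ((551.8848266601562, -54.935951232910156), (49.26725387573242, 69.40291595458984), 22.70597267150879)
111 ((551.7079467773438, -54.87193298339844), (48.692142486572266, 68.59263610839844), 22.705907821655273)
```

View pics/w10c.png

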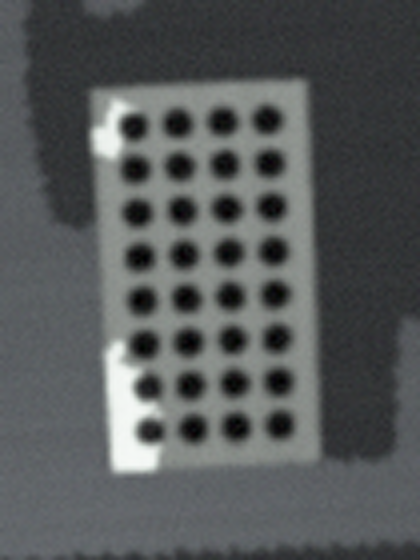

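```bash
cat > fit.py <<'E'
from h import *
def fit(fn,o,box,z,corners=None,H=15):
    x0,y0,x1,y1=box;im=cv2.imread(fn);big=cv2.resize(im[y0:y1,x0:x1],None,fx=4,fy=4,interpolation=2)
    g=cv2.cvtColor(big,cv2.COLOR_BGR2GRAY)
    b=cv2.adaptiveThreshold(cv2.GaussianBlur(g,(5,5),0),255,cv2.ADAPTIVE_THRESH_MEAN_C,cv2.THRESH_BINARY_INV,41,H)
    n,l,st,ce=cv2.connectedComponentsWithStats(b)
    pts=np.array([ce[i]/4+[x0-.375,y0-.375] for i in range(1,n) if 150<st[i,4]<900 and max(st[i,2:4])<35])
    P=np.array([plane("wrist",q,z,o)[:2] for q in pts]);m=np.median(P,0)
    # keep points with >=2 neighbours ~9mm
    D=np.linalg.norm(P[:,None]-P[None],axis=2);P=P[(((D>7)&(D<11)).sum(1)>=2)]
    r=cv2.minAreaRect(P.astype(np.float32));print("n",len(P),r)
    return P
E
python3 - <<'E'
from fit import *
import pickle;o=pickle.load(open("o10.pkl","rb"))
for z in (104,107,110):
    P=fit("pics/w10.png",o,(270,45,375,185),z)
    C=np.array([[92,88],[308,80],[320,460],[110,472]])/4+[270,45]
    Q=np.array([plane("wrist",q,z,o)[:2] for q in C]);print(Q.mean(0),[np.linalg.norm(Q[i]-Q[(i+1)%4]) for i in range(4)], [np.degrees(np.arctan2(*(Q[(i+1)%4]-Q[i])[::-1])) for i in range(4)])
E
```

```text
n 32 ((541.0265502929688, -56.65143966674805), (28.2969970703125, 64.936279296875), 22.685354232788086)
[541.59 -56.68] [np.float64(44.55424077754045), np.float64(81.002414040773), np.float64(45.08287397044244), np.float64(81.9226285235274)] [np.float64(22.222242620317402), np.float64(-67.56237065446854), np.float64(-156.6078066709878), np.float64(112.07206226256706)]
n 32 ((540.9772338867188, -56.56868362426758), (27.971717834472656, 64.18975067138672), 22.68537139892578)
[541.53 -56.6 ] [np.float64(44.042049626028394), np.float64(80.07121828928538), np.float64(44.564605703956), np.float64(80.98085407723244)] [np.float64(22.222242620317378), np.float64(-67.56237065446852), np.float64(-156.60780667098777), np.float64(112.07206226256709)]
n 32 ((540.9279174804688, -56.48590087890625), (27.646442413330078, 63.44328308105469), 22.685317993164062)
[541.48 -56.52] [np.float64(43.52985847451629), np.float64(79.14002253779776), np.float64(44.046337437469646), np.float64(80.03907963093737)] [np.float64(22.22224262031739), np.float64(-67.56237065446851), np.float64(-156.60780667098783), np.float64(112.07206226256704)]
```

```bash
python3 -m crank '1.5 0 0 -0.6; 3.5 0.05 0 -1.2; 5.3 0.1 0.5 -2; 6.5 0.1 2 -2.6; 7.1 0.1 4 -2.6; 7.1 0.1 6 -2.6; 7.1 0.1 7 -2.6; 7.1 0.1 7 -2.6'
python3 - <<'E'
from h import *
o=get_obs();w=cams.read_camera("wrist")[:,:,::-1];cv2.imwrite("pics/w11.png",w)
print(o["position"],o["contact_force"],o["finger_gap"],np.degrees(np.arctan2(o["ee_rot"][1][0],o["ee_rot"][0][0])))
s=cams.read_camera("scene")[:,:,::-1];cv2.imwrite("pics/s11.png",cv2.resize(s[160:270,250:370],None,fx=5,fy=5,interpolation=2))
E
```

```text
t: 12.85
position: [540.5, -57.1, 128.1]
ee_rot: [[-0.384, 0.923, -0.002], [0.923, 0.384, -0.0], [0.0, -0.002, -1.0]]
contact_force: [0.0, -0.7, -0.5]
finger_gap: 49.0
[540.48 -57.05 128.06] [ 0.01 -0.71 -0.55] 48.97388381416041 112.57634277312408
```

View pics/s11.png

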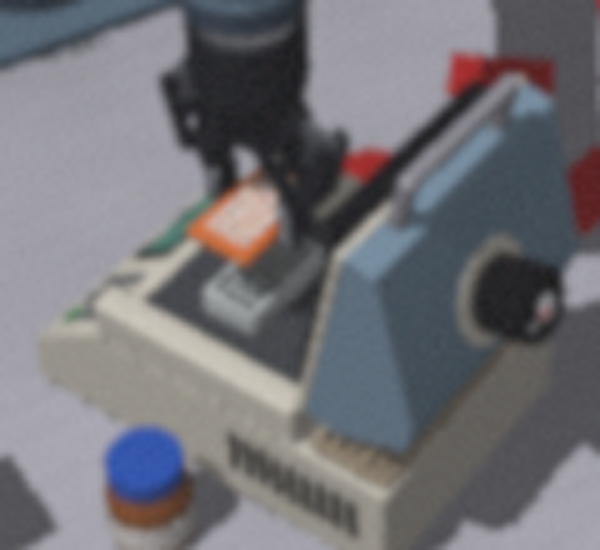

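View pics/w11.png

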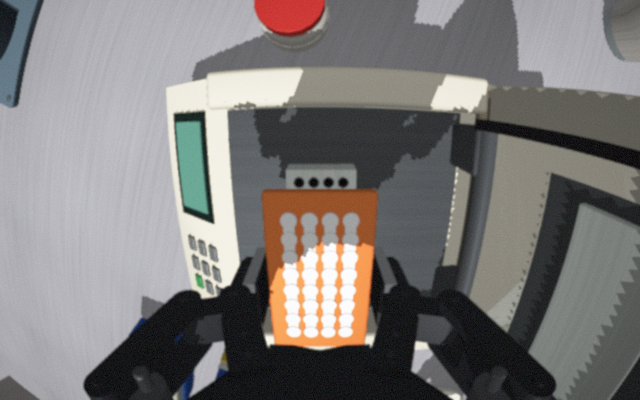

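Run:
```python
from h import *
o=get_obs()
im=cv2.imread("pics/w11.png");cv2.imwrite("pics/w11c.png",cv2.resize(im[155:235,250:390],None,fx=5,fy=5,interpolation=2))
R=np.array(o["ee_rot"]);p=np.array(o["position"]);print(p)
def tl(uv,z): return R.T@(plane("wrist",uv,z,o)-p)
print("deck edge",tl((320,190),p[2]+43.8),tl((263,190),p[2]+43.8),tl((378,190),p[2]+43.8))
for z in(107,110):print("block edge",z,tl((287,166),z),tl((357,166),z),"holes",tl((299,183),z),tl((343,183),z))
```

```text
[541.53 -57.25 129.26]
deck edge [ 44.29   0.18 -43.82] [ 44.33 -23.53 -43.83] [ 44.36  24.34 -43.8 ]
block edge 107 [ 40.93 -20.18  22.23] [40.98 23.42 22.26] holes [ 29.95 -12.86  22.24] [29.97 14.87 22.26]
block edge 110 [ 41.54 -19.86  19.23] [41.59 23.04 19.26] holes [ 30.74 -12.66  19.24] [30.76 14.63 19.26]
```

View pics/w11c.png

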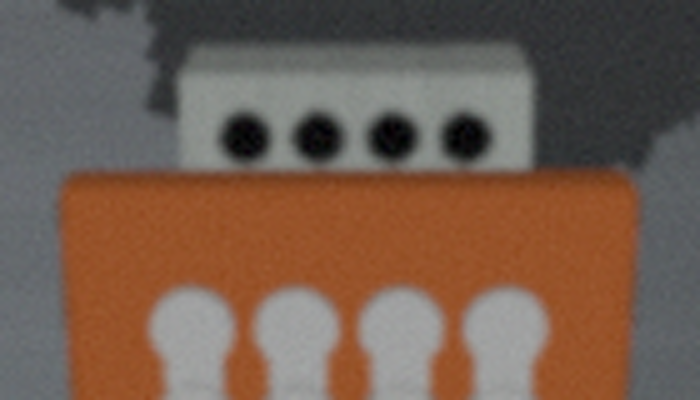

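```bash
python3 -m crank '0 0.08 0.5 0; 0 0.08 1.2 0; 0 0.08 1.8 0; 0 0.08 2.3 0; 0 0.08 2.7 0; 0 0.08 2.9 0; 0 0.08 2.9 0; 0 0.08 2.9 0'
python3 - <<'E'
from h import *
o=get_obs();w=cams.read_camera("wrist")[:,:,::-1];cv2.imwrite("pics/w12.png",w)
print(o["position"],o["contact_force"],o["finger_gap"])
R=np.array(o["ee_rot"]);p=np.array(o["position"])
cv2.imwrite("pics/w12c.png",cv2.resize(w[155:235,250:390],None,fx=5,fy=5,interpolation=2))
E
```

```text
t: 13.95
position: [542.1, -56.8, 100.0]
ee_rot: [[-0.384, 0.923, 0.0], [0.923, 0.384, -0.0], [-0.0, 0.0, -1.0]]
contact_force: [0.8, 0.2, -0.6]
finger_gap: 48.5
[542.06 -56.84 100.05] [ 0.81  0.19 -0.58] 48.51206203291919
```

View pics/w12c.png

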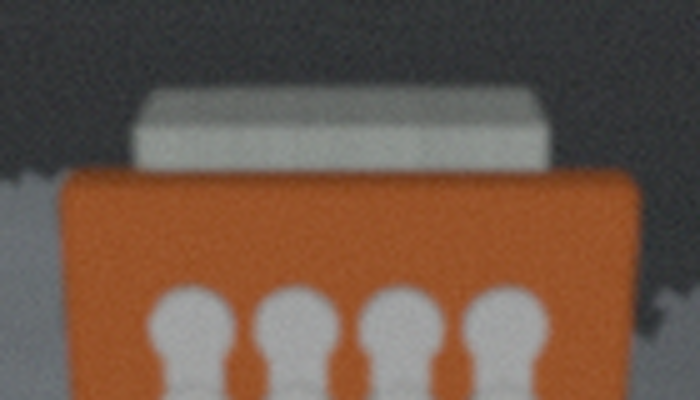

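Run:
```python
from h import *
o=get_obs();print(o["position"])
R=np.array(o["ee_rot"]);p=np.array(o["position"])
def tl(uv,z): return R.T@(plane("wrist",uv,z,o)-p)
for z in(107,109,111):print(z,tl((276.6,179.7),z),tl((359.8,179.7),z))
print(tl((262.5,190),p[2]+43.8),tl((377.6,190),p[2]+43.8))
```

```text
[542.07 -56.83 100.07]
107 [ 39.46 -22.87  -6.94] [39.48 21.51 -6.92]
109 [ 39.96 -22.59  -8.94] [39.98 21.24 -8.92]
111 [ 40.46 -22.3  -10.94] [ 40.48  20.97 -10.92]
[ 44.32 -23.74 -43.81] [ 44.36  24.17 -43.8 ]
```

```bash
python3 -m crank '0.03 -0.05 0 0; 0.05 -0.08 0 0; 0.05 -0.08 0.3 0; 0.05 -0.08 0.6 0; 0.05 -0.08 0.9 0; 0.05 -0.08 1.2 0; 0.05 -0.08 1.4 0; 0.05 -0.08 1.4 0'
python3 - <<'E'
from h import *
o=get_obs();w=cams.read_camera("wrist")[:,:,::-1]
print(o["position"],o["contact_force"],o["ft_torque"],o["finger_gap"])
cv2.imwrite("pics/w13c.png",cv2.resize(w[155:235,250:390],None,fx=5,fy=5,interpolation=2))
E
```

```text
t: 15.0
position: [540.9, -56.7, 85.7]
ee_rot: [[-0.384, 0.923, -0.0], [0.923, 0.384, -0.0], [0.0, -0.0, -1.0]]
contact_force: [0.0, -0.3, -0.7]
finger_gap: 48.9
[540.87 -56.66  85.74] [ 0.04 -0.27 -0.67] [-0.01  0.    0.01] 48.86919605876535
```

View pics/w13c.png

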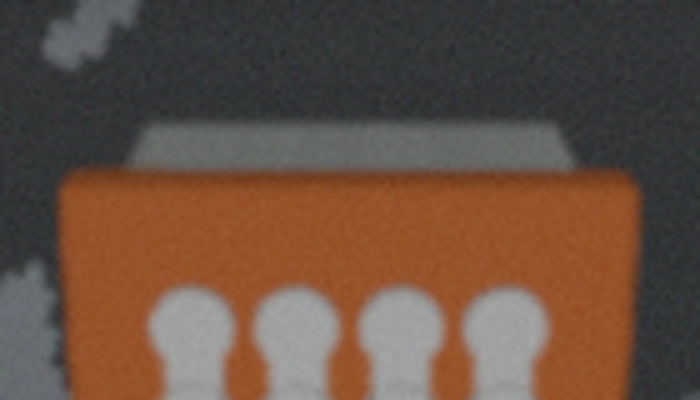

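Aligned (block edges 128–578 against deck edges 60–640 in the crop), with no contact force. Continuing down.

```bash
python3 -m crank '0 0 0.2 0; 0 0 0.4 0; 0 0 0.6 0; 0 0 0.7 0; 0 0 0.8 0; 0 0 0.9 0; 0 0 0.9 0; 0 0 0.9 0'
```

```text
t: 16.05
position: [541.0, -56.7, 76.9]
ee_rot: [[-0.384, 0.923, -0.0], [0.923, 0.384, -0.0], [-0.0, -0.0, -1.0]]
contact_force: [-0.3, 0.5, -0.4]
finger_gap: 48.5
```

```bash
python3 -m crank '0 0 0.1 0; 0 0 0.2 0; 0 0 0.3 0; 0 0 0.4 0; 0 0 0.5 0; 0 0 0.5 0; 0 0 0.5 0; 0 0 0.5 0'
```

```text
t: 17.05
position: [541.2, -56.6, 75.9]
ee_rot: [[-0.383, 0.924, 0.0], [0.924, 0.383, 0.002], [0.002, 0.001, -1.0]]
contact_force: [-15.5, 2.6, 45.0]
finger_gap: 48.8
```

```bash
python3 -m crank '0 0 -0.4 0; 0 0 -0.4 0; 0 0 -0.4 0; 0 0 -0.4 0; 0 0 -0.4 0; 0 0 -0.4 0; 0 0 -0.4 0; 0 0 -0.4 0' 6.4
python3 - <<'E'
from h import *
o=get_obs();w=cams.read_camera("wrist")[:,:,::-1]
print(o["position"],o["contact_force"],o["ft_torque"],o["finger_gap"])
cv2.imwrite("pics/w14.png",w)
E
```

```text
t: 18.05
position: [541.0, -56.7, 75.9]
ee_rot: [[-0.384, 0.923, 0.0], [0.923, 0.384, -0.0], [-0.0, 0.0, -1.0]]
contact_force: [-0.6, 0.5, 0.2]
finger_gap: 64.1
[541.   -56.69  75.92] [-0.64  0.5   0.16] [0.05 0.02 0.04] 64.05390962284557
```

View pics/w14.png

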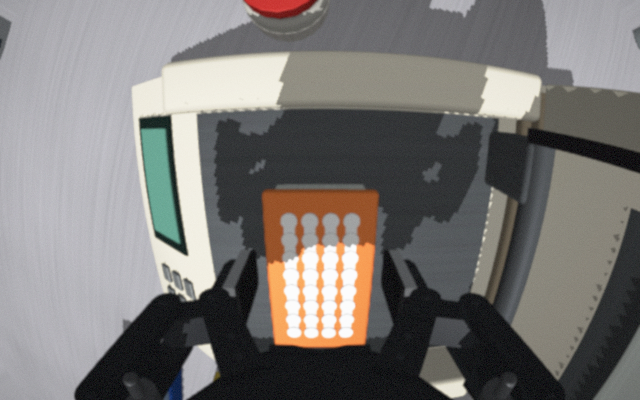

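```bash
python3 -m crank '0 0 -2 0; 0 0 -6 0; 0 0 -11 0; 0 0 -16.5 0; 0 2 -21 0; 0 5 -24.5 0; 0 8 -25 0; 0 9 -25 0'
python3 - <<'E'
from h import *
import pickle
o=get_obs();w=cams.read_camera("wrist")[:,:,::-1];pickle.dump(o,open("o15.pkl","wb"))
print(o["position"],o["contact_force"],o["finger_gap"],o["q"])
cv2.imwrite("pics/w15.png",w)
s=cams.read_camera("scene")[:,:,::-1];cv2.imwrite("pics/s15.png",cv2.resize(s[160:280,250:400],None,fx=5,fy=5,interpolation=2))
E
```

```text
t: 19.1
position: [625.1, -21.0, 325.9]
ee_rot: [[-0.385, 0.923, 0.001], [0.923, 0.385, 0.0], [-0.0, 0.001, -1.0]]
contact_force: [0.1, -0.2, -0.3]
finger_gap: 64.0
[625.09 -20.99 325.9 ] [ 0.07 -0.15 -0.29] 63.95130939385055 [-18.39  23.76  23.03  84.78  -9.48  73.36  28.27]
```

View pics/w15.png

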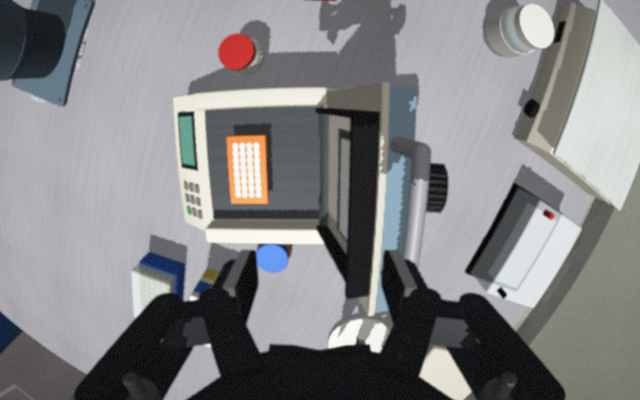

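View pics/s15.png

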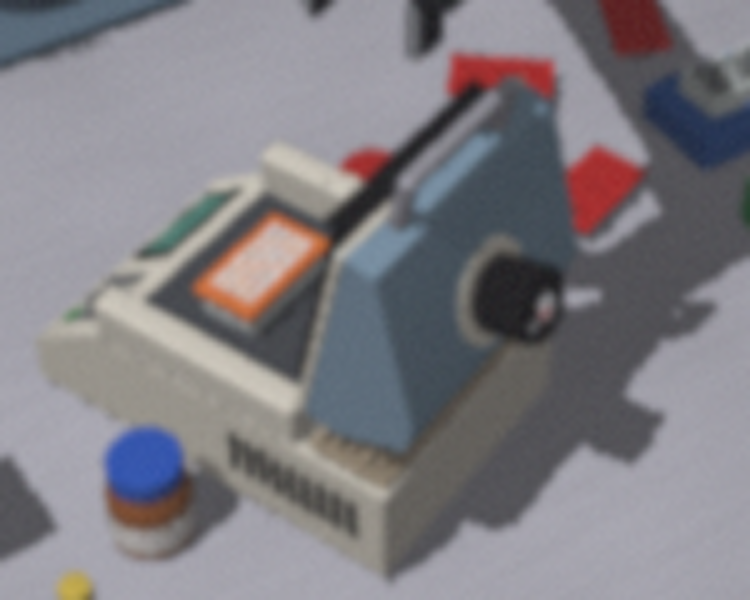

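Run:
```python
from h import *
import pickle
o=pickle.load(open("o15.pkl","rb"))
c,s,a=platepose("pics/w15.png",o,119.5,(220,125,275,215));print(c,s,a)
c2=np.array([c[0],c[1],108.]);yaw=np.radians(22.5);cx=np.array([np.cos(yaw),np.sin(yaw),0]);cy=np.array([-cx[1],cx[0],0])
seat=np.array([541.1,-56.7,108.]);hin=seat+100*cx+[0,0,19.5]
a=1.95;h=hin+cx*1000*(-.19*np.cos(a)+.013*np.sin(a))+[0,0,1000*(.19*np.sin(a)+.013*np.cos(a))]
print("hinge",hin,"handle",h)
for k in(-46,0,46): print(k,proj("wrist",h+cy*k,o),proj("scene",h+cy*k))
im=cv2.imread("pics/w15.png");cv2.imwrite("pics/w15c.png",cv2.resize(im[130:290,360:470],None,fx=4.5,fy=4.5,interpolation=2))
```

```text
[541.97 -56.33] [51.3  88.22] 22.72535514831543
hinge [633.49 -18.43 127.5 ] handle [709.63  13.11 299.19]
-46 [436.89 279.27] [340.76 201.92]
0 [446.67 224.52] [349.86 192.76]
46 [454.62 161.14] [358.51 184.07]
```

View pics/w15c.png

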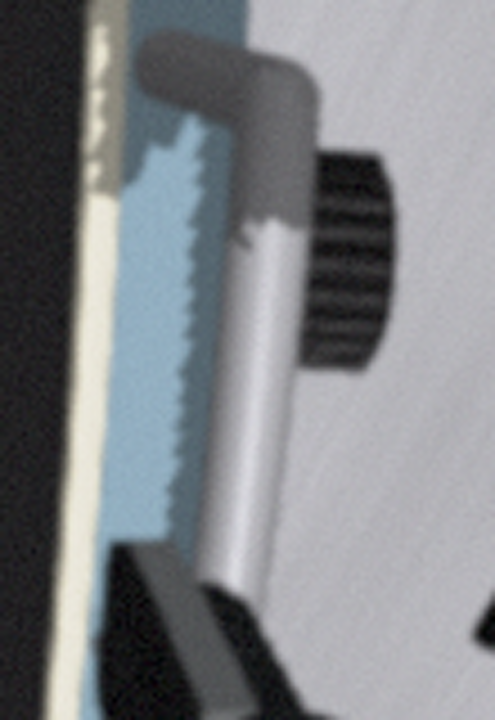

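Run:
```python
from h import *
import pickle
o=pickle.load(open("o15.pkl","rb"))
yaw=np.radians(22.5);cx=np.array([np.cos(yaw),np.sin(yaw),0]);cy=np.array([-cx[1],cx[0],0])
hin=np.array([633.5,-18.4,127.5])
for a in (1.5,1.6,1.7,1.8):
    h=hin+cx*1000*(-.19*np.cos(a)+.013*np.sin(a))+[0,0,1000*(.19*np.sin(a)+.013*np.cos(a))]
    print(a,h,proj("wrist",h+cy*46,o),proj("wrist",h-cy*30,o),proj("scene",h+cy*52),proj("scene",h-cy*52))
# triangulate bar midline using ends: wrist corner & scene corner
print(tri([ray("wrist",(421.5,152),o),ray("scene",(351,179))]))
```

```text
1.5 [633.06 -18.58 317.94] [334.14 163.69] [331.76 278.19] [336.11 167.73] [315.13 186.53]
1.6 [650.63 -11.3  317.04] [366.76 163.76] [360.22 277.13] [341.44 170.26] [320.61 189.36]
1.7 [668.03  -4.1  314.24] [396.97 163.46] [386.97 274.26] [346.77 173.31] [326.13 192.72]
1.8 [685.08   2.96 309.58] [423.4  162.78] [410.96 269.87] [352.02 176.85] [331.6  196.57]
(array([665.13,  49.63, 302.36]), [np.float64(1.542377324294323), np.float64(1.54237732429426)])
```

```bash
python3 -m crank '0 2 0 0; 0.2 4 0 0; 0.2 5.5 0 0; 0.2 6.3 0 0; 0.2 6.3 0.7 0; 0.2 6.3 1.5 0; 0.2 6.3 1.5 0; 0.2 6.3 1.5 0' 6
python3 - <<'E'
from h import *
import pickle
o=get_obs();w=cams.read_camera("wrist")[:,:,::-1];pickle.dump(o,open("o16.pkl","wb"))
print(o["position"],o["contact_force"],o["finger_gap"],o["q"])
cv2.imwrite("pics/w16.png",w)
s=cams.read_camera("scene")[:,:,::-1];cv2.imwrite("pics/s16.png",cv2.resize(s[120:240,290:410],None,fx=5,fy=5,interpolation=2))
E
```

```text
t: 20.2
position: [681.3, 3.7, 311.1]
ee_rot: [[-0.384, 0.923, 0.0], [0.923, 0.384, 0.0], [-0.0, 0.0, -1.0]]
contact_force: [-0.9, -0.2, -0.7]
finger_gap: 60.0
[681.29   3.71 311.05] [-0.95 -0.24 -0.67] 59.96929815328258 [-18.11  30.67  22.33  76.54 -11.57  75.01  26.94]
```

View pics/w16.png

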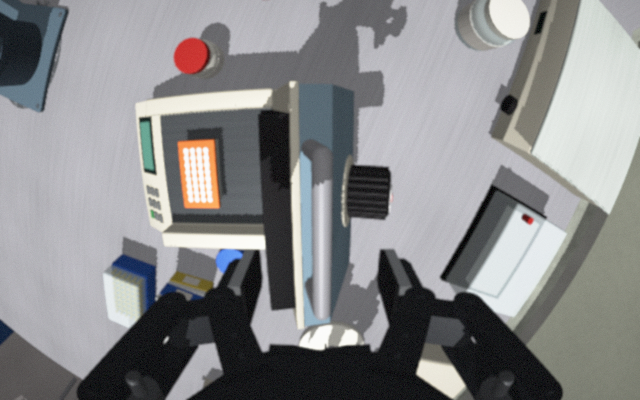

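View pics/s16.png

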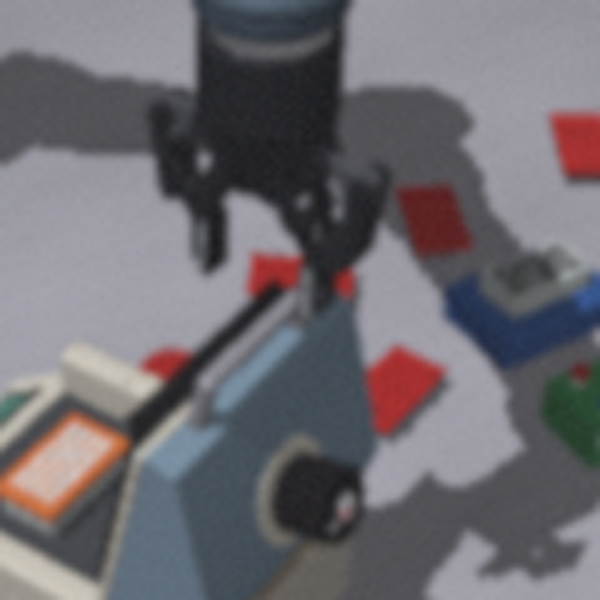

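Run:
```python
from h import *
import pickle
o=pickle.load(open("o16.pkl","rb"));R=np.array(o["ee_rot"]);p=np.array(o["position"])
for z in (300,306,312):
    for uv in((323,144),(320.5,220),(318,318)): print(z,R.T@(plane("wrist",uv,z,o)-p))
```

```text
300 [56.11  2.03 11.05]
300 [ 9.38  0.68 11.05]
300 [-67.73  -0.94  11.05]
306 [56.9   1.95  5.05]
306 [11.75  0.65  5.05]
306 [-62.75  -0.91   5.05]
312 [57.69  1.88 -0.95]
312 [14.11  0.62 -0.95]
312 [-57.78  -0.89  -0.95]
```

```bash
python3 -m crank '0 0.05 1 0; 0 0.05 2 0; 0 0.05 3 0; 0 0.05 3.8 0; 0 0.05 4.2 0; 0 0.05 4.2 0; 0 0.05 4.2 0; 0 0.05 4.2 0' && python3 -m crank '0 0 0 0; 0 0 0 0; 0 0 0 0; 0 0 0 0; 0 0 0 0; 0 0 0 0; 0 0 0 0; 0 0 0 0' 0.6 30
python3 - <<'E'
from h import *
import pickle
o=get_obs();w=cams.read_camera("wrist")[:,:,::-1];pickle.dump(o,open("o17.pkl","wb"))
print(o["position"],o["contact_force"],o["finger_gap"])
cv2.imwrite("pics/w17.png",w)
s=cams.read_camera("scene")[:,:,::-1];cv2.imwrite("pics/s17.png",cv2.resize(s[120:240,290:410],None,fx=5,fy=5,interpolation=2))
E
```

```text
t: 21.3
position: [682.2, 4.1, 269.3]
ee_rot: [[-0.384, 0.923, 0.001], [0.923, 0.384, -0.0], [-0.0, 0.001, -1.0]]
contact_force: [0.5, 0.5, -0.7]
finger_gap: 59.9
t: 22.3
position: [682.3, 4.2, 269.1]
ee_rot: [[-0.384, 0.923, 0.001], [0.923, 0.384, 0.0], [-0.0, 0.001, -1.0]]
contact_force: [2.5, 0.9, 1.6]
finger_gap: 10.7
[682.28   4.23 269.12] [2.48 0.9  1.63] 10.735020099265704
```

View pics/w17.png

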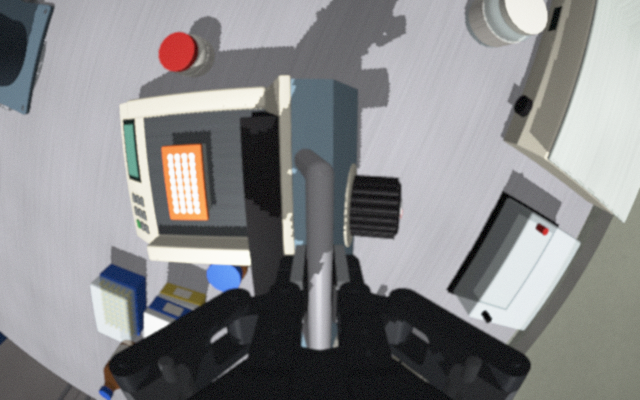

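View pics/s17.png

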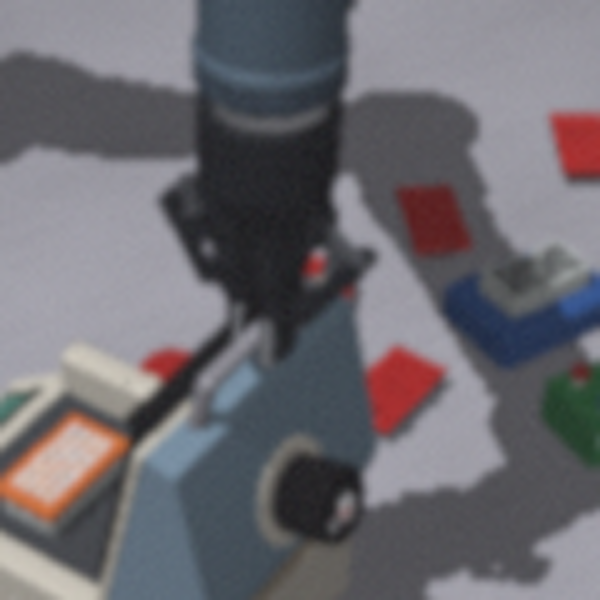

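Run:
```python
import numpy as np
p0=1.857;r=19.04
seq=np.concatenate([[p0],p0-np.array([.04,.1,.18,.27,.36,.45,.54,.62, .71,.8,.89,.98,1.07,1.15,1.22,1.28, 1.34,1.4,1.46,1.52,1.57,1.62,1.66,1.68])])
X=-r*np.cos(seq);Z=r*np.sin(seq)
for k in range(3):
    b=8*k;print('; '.join(f"0 {X[b+i]-X[b]:.2f} {Z[b]-Z[b+i]:.2f} 0" for i in range(1,9)))
b=24;print("final",-19.0-X[b],Z[b]-1.3)
```

```text
0 -0.73 -0.20 0; 0 -1.85 -0.45 0; 0 -3.36 -0.67 0; 0 -5.07 -0.77 0; 0 -6.78 -0.72 0; 0 -8.48 -0.52 0; 0 -10.16 -0.16 0; 0 -11.61 0.28 0
0 -1.59 0.63 0; 0 -3.12 1.41 0; 0 -4.57 2.32 0; 0 -5.94 3.35 0; 0 -7.20 4.50 0; 0 -8.24 5.62 0; 0 -9.07 6.66 0; 0 -9.72 7.60 0
0 -0.59 0.98 0; 0 -1.13 1.98 0; 0 -1.60 3.02 0; 0 -2.01 4.09 0; 0 -2.30 5.00 0; 0 -2.55 5.92 0; 0 -2.71 6.66 0; 0 -2.79 7.03 0
final -0.2574742310837088 2.052510671348979
```

```bash
python3 -m crank '0 -0.7 -0.2 0; 0 -1.9 -0.5 0; 0 -3.4 -0.7 0; 0 -5.1 -0.8 0; 0 -6.8 -0.7 0; 0 -8.5 -0.5 0; 0 -10.2 -0.2 0; 0 -11.6 0.3 0'
python3 - <<'E'
from h import *
o=get_obs()
print(o["position"],o["contact_force"],o["ft_torque"],o["finger_gap"])
s=cams.read_camera("scene")[:,:,::-1];cv2.imwrite("pics/s18.png",cv2.resize(s[120:240,270:390],None,fx=5,fy=5,interpolation=2))
E
```

```text
t: 23.4
position: [576.8, -40.0, 268.2]
ee_rot: [[-0.384, 0.923, 0.006], [0.923, 0.384, 0.001], [-0.001, 0.006, -1.0]]
contact_force: [4.9, 2.2, 4.0]
finger_gap: 11.0
[576.77 -39.96 268.23] [4.92 2.23 4.  ] [ 0.68 -1.21 -0.04] 11.008556314528331
```

View pics/s18.png

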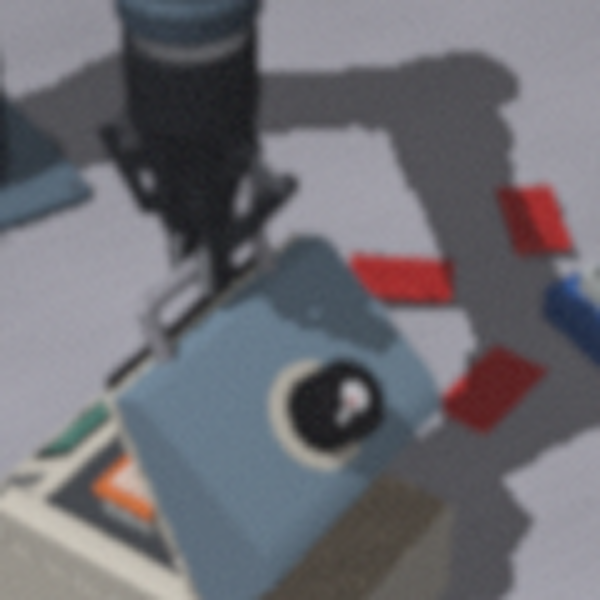

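The lid is coming down with the bar in the fingers, and the forces are low. Continuing the arc.

```bash
python3 -m crank '0 -1.6 0.6 0; 0 -3.1 1.4 0; 0 -4.6 2.3 0; 0 -5.9 3.3 0; 0 -7.2 4.5 0; 0 -8.2 5.6 0; 0 -9.1 6.7 0; 0 -9.7 7.6 0'
python3 - <<'E'
from h import *
o=get_obs()
print(o["position"],o["contact_force"],o["ft_torque"],o["finger_gap"])
s=cams.read_camera("scene")[:,:,::-1];cv2.imwrite("pics/s19.png",cv2.resize(s[130:250,250:370],None,fx=5,fy=5,interpolation=2))
E
```

```text
t: 24.45
position: [485.3, -78.0, 189.4]
ee_rot: [[-0.384, 0.923, 0.001], [0.923, 0.384, -0.0], [-0.001, 0.001, -1.0]]
contact_force: [4.6, -0.5, 2.6]
finger_gap: 10.7
[485.34 -78.03 189.45] [ 4.56 -0.53  2.63] [ 0.1  -1.15  0.07] 10.660823283994556
```

View pics/s19.png

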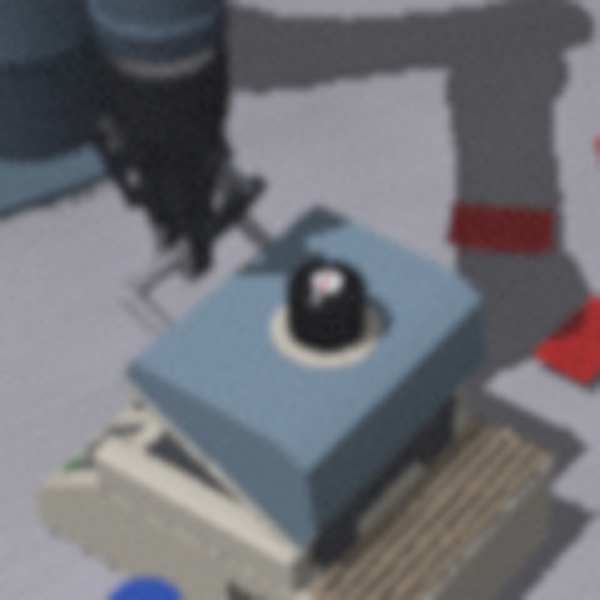

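```bash
python3 -m crank '0 -0.6 1 0; 0 -1.1 2 0; 0 -1.6 3 0; 0 -2 4.1 0; 0 -2.3 5 0; 0 -2.5 5.9 0; 0 -2.7 6.7 0; 0 -2.8 7 0' && python3 -m crank '0 -0.1 0.2 0; 0 -0.1 0.5 0; 0 -0.2 0.8 0; 0 -0.2 1 0; 0 -0.2 1.3 0; 0 -0.2 1.5 0; 0 -0.3 1.7 0; 0 -0.3 1.8 0'
python3 - <<'E'
from h import *
o=get_obs()
print(o["position"],o["contact_force"],o["ft_torque"],o["finger_gap"])
s=cams.read_camera("scene")[:,:,::-1];cv2.imwrite("pics/s20.png",cv2.resize(s[150:270,250:370],None,fx=5,fy=5,interpolation=2))
w=cams.read_camera("wrist")[:,:,::-1];cv2.imwrite("pics/w20.png",w)
E
```

```text
t: 25.5
position: [459.7, -88.4, 119.4]
ee_rot: [[-0.384, 0.923, 0.001], [0.923, 0.384, -0.0], [-0.0, 0.001, -1.0]]
contact_force: [6.0, -1.3, 2.1]
finger_gap: 10.8
t: 26.5
position: [457.6, -89.4, 101.9]
ee_rot: [[-0.384, 0.923, 0.002], [0.923, 0.384, 0.0], [-0.001, 0.002, -1.0]]
contact_force: [6.4, -0.9, 1.4]
finger_gap: 10.7
[457.58 -89.35 101.89] [ 6.36 -0.85  1.44] [-0.1  -1.44  0.02] 10.66209761586616
```

View pics/s20.png

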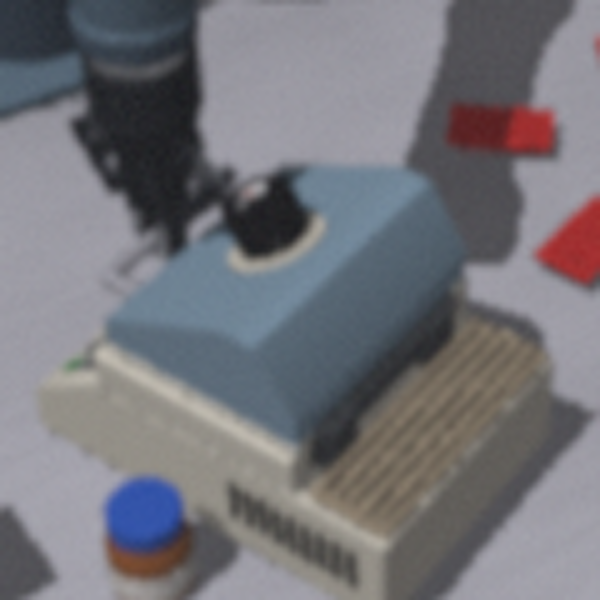

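View pics/w20.png

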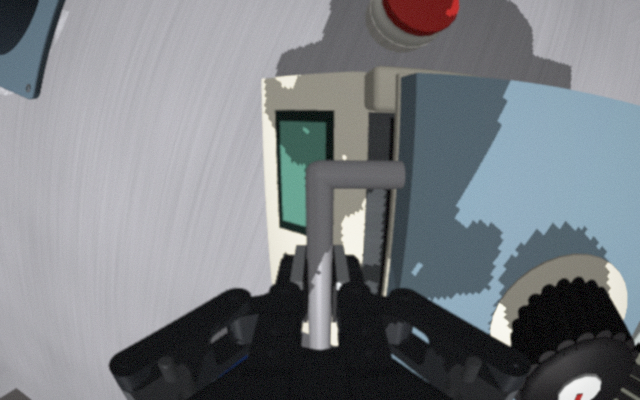

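```bash
python3 -m crank '0 0 0.1 0; 0 0 0.15 0; 0 0 0.2 0; 0 0 0.25 0; 0 0 0.3 0; 0 0 0.3 0; 0 0 0.3 0; 0 0 0.3 0'
```

```text
t: 27.6
position: [457.4, -89.4, 99.5]
ee_rot: [[-0.384, 0.923, 0.001], [0.923, 0.384, 0.0], [-0.0, 0.001, -1.0]]
contact_force: [3.6, -0.7, 9.2]
finger_gap: 11.0
```

```bash
python3 -m crank '0 0 0.1 0; 0 0 0.15 0; 0 0 0.2 0; 0 0 0.2 0; 0 0 0.25 0; 0 0 0.25 0; 0 0 0.25 0; 0 0 0.25 0'
```

```text
t: 28.6
position: [457.5, -89.4, 99.0]
ee_rot: [[-0.384, 0.923, 0.002], [0.923, 0.384, 0.002], [0.001, 0.002, -1.0]]
contact_force: [-6.1, 0.4, 41.7]
finger_gap: 10.5
```

```bash
python3 -m crank '0 0 -0.3 0; 0 0 -0.3 0; 0 0 -0.3 0; 0 0 -0.3 0; 0 0 -1.5 0; 0 0 -4 0; 0 0 -8 0; 0 0 -12.5 0' 3
python3 - <<'E'
from h import *
o=get_obs()
print(o["position"],o["contact_force"],o["finger_gap"],o["q"])
E
```

```text
t: 29.6
position: [456.1, -89.7, 223.0]
ee_rot: [[-0.384, 0.924, -0.001], [0.924, 0.384, -0.0], [0.0, -0.001, -1.0]]
contact_force: [0.1, 0.4, 0.5]
finger_gap: 30.4
[456.11 -89.7  223.02] [0.11 0.44 0.49] 30.375829557257326 [-16.11  11.75  24.89 115.3   -6.04  54.2   34.41]
```

```bash
python3 -m crank '0 0 -2 -10; 0 0 -4 -20; 0 1.5 -5 -30; 0 3.5 -5 -40; 0 5.5 -5 -50; 0 7.5 -5 -60; 0 9 -5 -70; 0 9.5 -5 -80' 6.8 && python3 -m crank '0 0 0 -5; 0 0 0 -10; 0 0 0 -10; 0 0 0 -10; 0 0 0 -10; 0 0 0 -10; 0 0 0 -10; 0 0 0 -10'
python3 - <<'E'
from h import *
import pickle
o=get_obs();w=cams.read_camera("wrist")[:,:,::-1];pickle.dump(o,open("o21.pkl","wb"))
print(o["position"],o["contact_force"],o["finger_gap"],o["q"])
cv2.imwrite("pics/w21.png",w)
K=np.array([545.3,-54.9,211.2]);print(proj("wrist",K,o))
E
```

```text
t: 30.6
position: [544.9, -52.7, 272.0]
ee_rot: [[-0.975, -0.224, 0.0], [-0.224, 0.975, -0.0], [-0.0, -0.0, -1.0]]
contact_force: [-0.7, -0.5, -0.3]
finger_gap: 67.8
t: 31.6
position: [544.4, -53.1, 271.4]
ee_rot: [[-0.923, -0.384, 0.0], [-0.384, 0.923, -0.0], [-0.0, -0.0, -1.0]]
contact_force: [0.2, 0.3, 0.2]
finger_gap: 68.1
[544.38 -53.11 271.4 ] [0.19 0.25 0.24] 68.12251363170233 [ -8.27  16.85  11.33 100.3   -3.66  63.2  116.81]
[316.16 207.7 ]
```

View pics/w21.png

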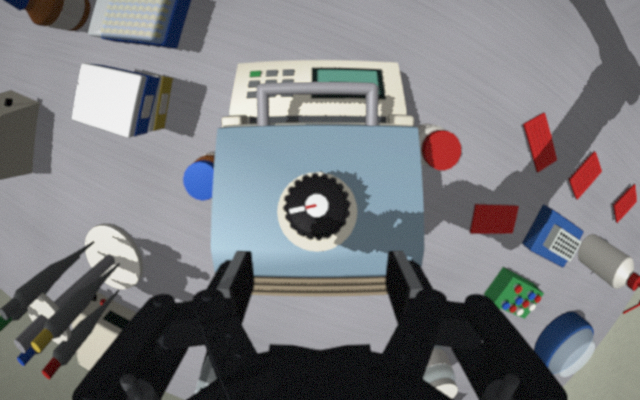

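```bash
python3 -m crank '0.1 -0.1 1.5 -10; 0.2 -0.2 3.5 -20; 0.2 -0.2 5.5 -20; 0.2 -0.2 7.5 -20; 0.2 -0.2 8.6 -20; 0.2 -0.2 9.1 -20; 0.2 -0.2 9.1 -20; 0.2 -0.2 9.1 -20' 7
python3 - <<'E'
from h import *
import pickle
o=get_obs();w=cams.read_camera("wrist")[:,:,::-1];pickle.dump(o,open("o22.pkl","wb"))
print(o["position"],o["contact_force"],o["finger_gap"],o["q"])
cv2.imwrite("pics/w22.png",w)
s=cams.read_camera("scene")[:,:,::-1];cv2.imwrite("pics/s22.png",cv2.resize(s[130:250,250:370],None,fx=5,fy=5,interpolation=2))
E
```

```text
t: 32.65
position: [543.8, -55.7, 181.1]
ee_rot: [[-0.736, -0.677, 0.001], [-0.677, 0.736, -0.0], [-0.001, -0.001, -1.0]]
contact_force: [1.0, -0.2, 0.2]
finger_gap: 70.0
[543.8  -55.74 181.07] [ 0.96 -0.18  0.21] 69.95504246345021 [ -4.69  22.42   7.39 105.82  -3.58  51.9  136.92]
```

View pics/w22.png

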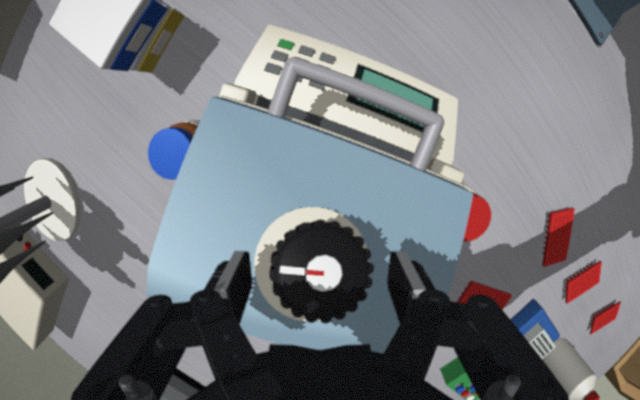

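View pics/s22.png

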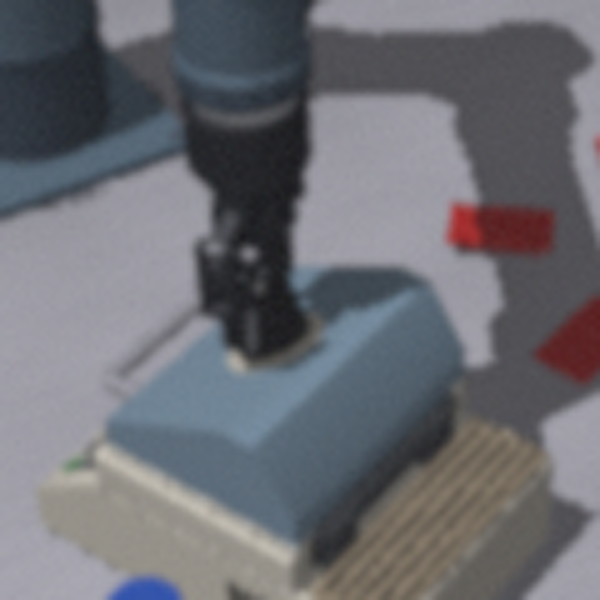

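```bash
python3 -m crank '0 0 0 0; 0 0 0 0; 0 0 0 0; 0 0 0 0; 0 0 0 0; 0 0 0 10; 0 0 0 20; 0 0 0 30' 3.5 60 && python3 -m crank '0 0 0 10; 0 0 0 10; 0 0 0 10; 0 0 0 10; 0 0 0 10; 0 0 0 10; 0 0 0 10; 0 0 0 10'
python3 - <<'E'
from h import *
import pickle
o=get_obs();w=cams.read_camera("wrist")[:,:,::-1]
print(o["position"],o["contact_force"],o["ft_torque"],o["finger_gap"],o["q"])
cv2.imwrite("pics/w23.png",w)
E
```

```text
t: 33.75
position: [544.4, -53.5, 181.0]
ee_rot: [[-0.977, -0.214, 0.002], [-0.214, 0.977, 0.003], [-0.003, 0.002, -1.0]]
contact_force: [1.9, 5.3, 1.8]
finger_gap: 47.7
t: 34.75
position: [543.7, -52.9, 181.6]
ee_rot: [[-0.999, -0.048, 0.001], [-0.048, 0.999, 0.004], [-0.001, 0.004, -1.0]]
contact_force: [-2.1, 2.1, 8.1]
finger_gap: 48.1
[543.74 -52.89 181.56] [-2.14  2.08  8.07] [2.91 0.57 1.21] 48.13550311034313 [-11.52  22.78  15.92 106.2   -8.01  52.05 100.94]
```

View pics/w23.png

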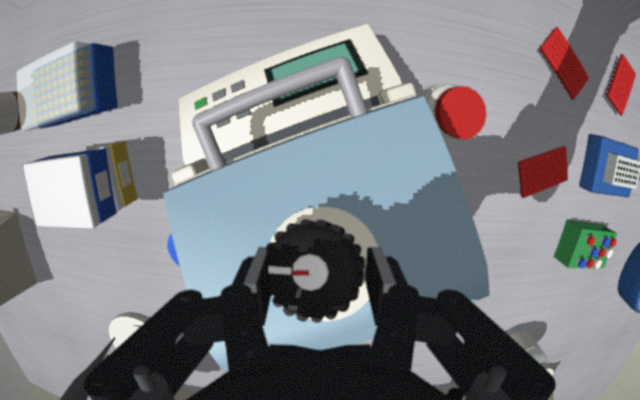

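```bash
python3 -m crank '0 0 0 0; 0 0 0 0; 0 0 0 -10; 0 0 0 -20; 0 0 0 -30; 0 0 0 -40; 0 0 0 -40; 0 0 0 -40' 6.4 && python3 -m crank '0 0 0 0; 0 0 0 0; 0 0 0 0; 0 0 0 10; 0 0 0 20; 0 0 0 30; 0 0 0 40; 0 0 0 40' 3.5 60
python3 - <<'E'
from h import *
import pickle
o=get_obs();w=cams.read_camera("wrist")[:,:,::-1]
print(o["position"],o["contact_force"],o["ft_torque"],o["finger_gap"],o["q"])
cv2.imwrite("pics/w24c.png",cv2.resize(w[200:350,240:400],None,fx=4,fy=4,interpolation=2))
E
```

```text
t: 35.8
position: [543.3, -55.7, 180.4]
ee_rot: [[-0.739, -0.674, -0.0], [-0.674, 0.739, 0.0], [-0.0, 0.0, -1.0]]
contact_force: [-0.4, -0.4, -0.7]
finger_gap: 63.9
t: 36.8
position: [543.5, -52.8, 181.3]
ee_rot: [[-0.999, -0.045, -0.0], [-0.045, 0.999, 0.003], [-0.0, 0.003, -1.0]]
contact_force: [-2.5, 2.8, 9.2]
finger_gap: 48.0
[543.48 -52.8  181.29] [-2.5   2.79  9.24] [3.   0.59 1.2 ] 48.02401178578578 [-11.55  22.8   15.93 106.22  -7.99  52.06 100.72]
```

View pics/w24c.png

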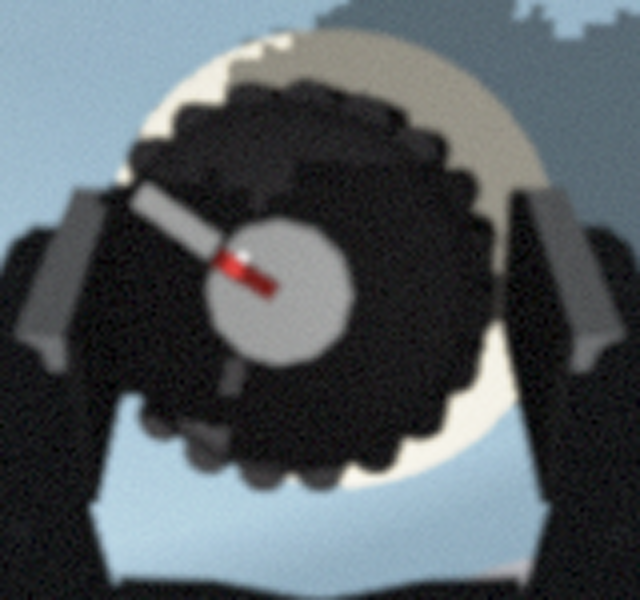

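Marks are still in line and the screw has turned about 78° so far. Next stroke.

```bash
python3 -m crank '0 0 0 0; 0 0 0 0; 0 0 0 -10; 0 0 0 -20; 0 0 0 -30; 0 0 0 -40; 0 0 0 -40; 0 0 0 -40' 6.4 && python3 -m crank '0 0 0 0; 0 0 0 0; 0 0 0 0; 0 0 0 7; 0 0 0 14; 0 0 0 20; 0 0 0 20; 0 0 0 20' 3.5 60
python3 - <<'E'
from h import *
import pickle
o=get_obs();w=cams.read_camera("wrist")[:,:,::-1]
print(o["position"],o["contact_force"],o["ft_torque"],o["finger_gap"],o["q"])
cv2.imwrite("pics/w25c.png",cv2.resize(w[200:350,240:400],None,fx=4,fy=4,interpolation=2))
E
```

```text
t: 37.85
position: [543.2, -55.7, 180.3]
ee_rot: [[-0.739, -0.674, -0.0], [-0.674, 0.739, 0.0], [0.0, 0.0, -1.0]]
contact_force: [0.2, 0.4, 0.2]
finger_gap: 64.0
t: 38.85
position: [544.2, -55.1, 180.8]
ee_rot: [[-0.923, -0.386, 0.002], [-0.386, 0.923, 0.0], [-0.002, -0.0, -1.0]]
contact_force: [3.4, 1.6, -0.3]
finger_gap: 47.9
[544.22 -55.1  180.75] [ 3.35  1.64 -0.28] [ 0.67 -0.76  0.19] 47.85880904915191 [ -7.96  22.6   11.49 106.01  -5.63  51.83 118.84]
```

View pics/w25c.png

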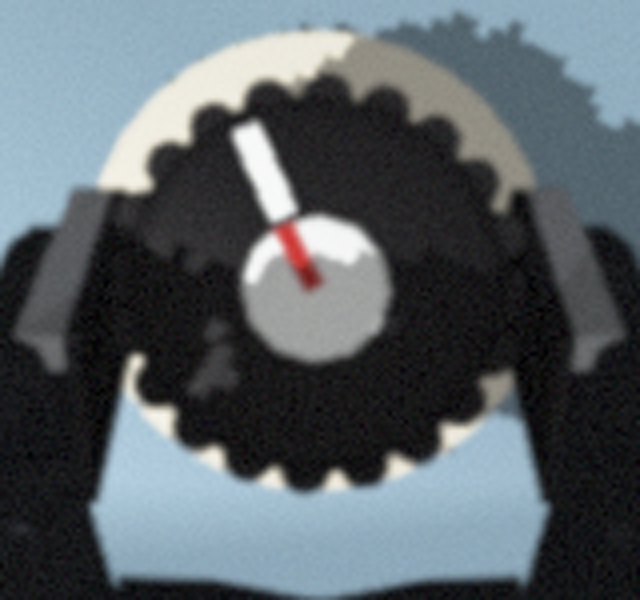

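```bash
python3 -m crank '0 0 0 7; 0 0 0 14; 0 0 0 20; 0 0 0 20; 0 0 0 20; 0 0 0 20; 0 0 0 20; 0 0 0 20'
python3 - <<'E'
from h import *
import pickle
o=get_obs();w=cams.read_camera("wrist")[:,:,::-1]
print(o["position"],o["contact_force"],o["ft_torque"],o["finger_gap"])
cv2.imwrite("pics/w26c.png",cv2.resize(w[200:350,240:400],None,fx=4,fy=4,interpolation=2))
E
```

```text
t: 39.9
position: [543.7, -53.3, 180.9]
ee_rot: [[-0.999, -0.049, 0.001], [-0.049, 0.999, 0.003], [-0.001, 0.003, -1.0]]
contact_force: [1.6, 6.0, 4.9]
finger_gap: 48.0
[543.7  -53.34 180.92] [1.57 6.05 4.92] [ 3.29 -0.24  1.06] 48.00832527454674
```

View pics/w26c.png

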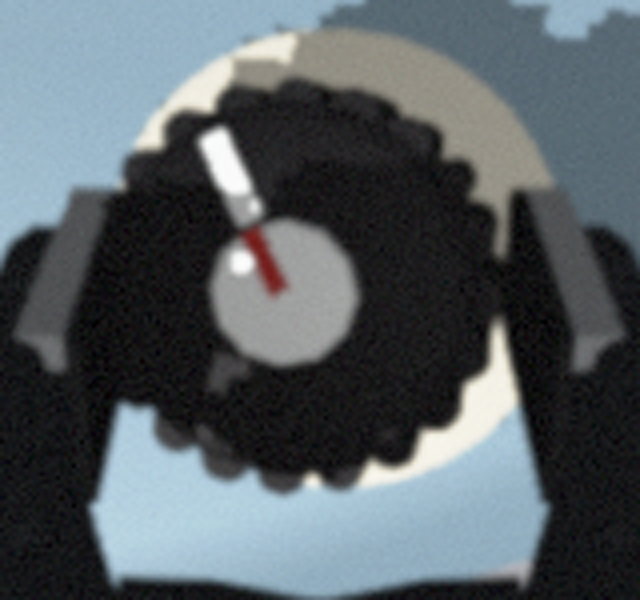

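```bash
python3 -m crank '0 0 0 0; 0 0 0 0; 0 0 0 -10; 0 0 0 -20; 0 0 0 -30; 0 0 0 -40; 0 0 0 -40; 0 0 0 -40' 6.4 && python3 -m crank '0 0 0 0; 0 0 0 0; 0 0 0 0; 0 0 0 7; 0 0 0 14; 0 0 0 20; 0 0 0 20; 0 0 0 20' 3.5 60
python3 - <<'E'
from h import *
import pickle
o=get_obs();w=cams.read_camera("wrist")[:,:,::-1]
print(o["position"],o["contact_force"],o["ft_torque"],o["finger_gap"])
cv2.imwrite("pics/w27c.png",cv2.resize(w[200:350,240:400],None,fx=4,fy=4,interpolation=2))
E
```

```text
t: 40.95
position: [543.0, -56.1, 180.2]
ee_rot: [[-0.739, -0.674, -0.001], [-0.674, 0.739, -0.0], [0.001, 0.0, -1.0]]
contact_force: [-0.2, -0.6, -0.2]
finger_gap: 63.9
t: 41.95
position: [543.9, -55.2, 180.6]
ee_rot: [[-0.923, -0.386, 0.001], [-0.386, 0.923, 0.0], [-0.001, -0.0, -1.0]]
contact_force: [1.3, 2.2, -0.0]
finger_gap: 48.0
[543.91 -55.17 180.63] [ 1.27  2.23 -0.03] [ 0.71 -0.54  0.19] 48.01708364984216
```

View pics/w27c.png

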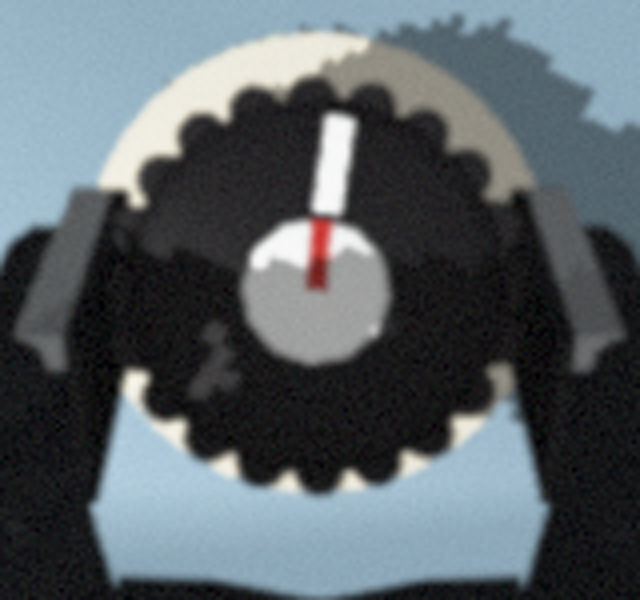

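```bash
python3 -m crank '0 0 0 7; 0 0 0 14; 0 0 0 20; 0 0 0 22; 0 0 0 22; 0 0 0 22; 0 0 0 22; 0 0 0 22'
python3 - <<'E'
from h import *
import pickle
o=get_obs();w=cams.read_camera("wrist")[:,:,::-1]
print(o["position"],o["contact_force"],o["ft_torque"],o["finger_gap"])
cv2.imwrite("pics/w28c.png",cv2.resize(w[200:350,240:400],None,fx=4,fy=4,interpolation=2))
E
```

```text
t: 43.0
position: [543.3, -52.9, 180.8]
ee_rot: [[-1.0, -0.014, -0.0], [-0.014, 1.0, 0.004], [0.0, 0.004, -1.0]]
contact_force: [-0.6, 5.3, 4.9]
finger_gap: 47.9
[543.33 -52.93 180.84] [-0.55  5.27  4.89] [3.5  0.09 1.18] 47.87077218996962
```

View pics/w28c.png

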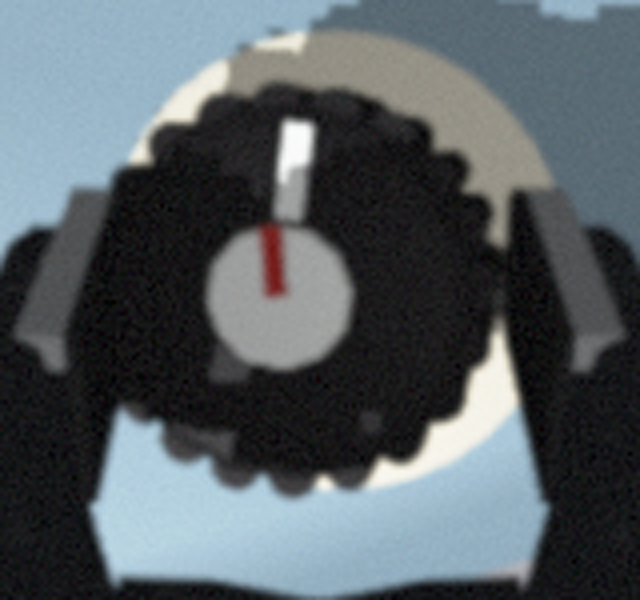

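The red mark now lags the white one by about 13°, so the screw is tight and the clutch is starting to slip. Continuing this stroke to the first click.

```bash
python3 -m crank '0 0 0 4; 0 0 0 8; 0 0 0 12; 0 0 0 16; 0 0 0 18; 0 0 0 18; 0 0 0 18; 0 0 0 18'
python3 - <<'E'
from h import *
import pickle
o=get_obs();w=cams.read_camera("wrist")[:,:,::-1]
print(o["position"],o["contact_force"],o["ft_torque"],o["finger_gap"])
cv2.imwrite("pics/w29c.png",cv2.resize(w[200:350,240:400],None,fx=4,fy=4,interpolation=2))
E
```

```text
t: 44.05
position: [543.2, -52.1, 182.9]
ee_rot: [[-0.955, 0.296, -0.0], [0.296, 0.955, 0.006], [0.002, 0.006, -1.0]]
contact_force: [-9.6, 7.4, 24.8]
finger_gap: 47.9
[543.21 -52.08 182.92] [-9.65  7.39 24.77] [4.61 1.5  1.23] 47.89278328066743
```

View pics/w29c.png

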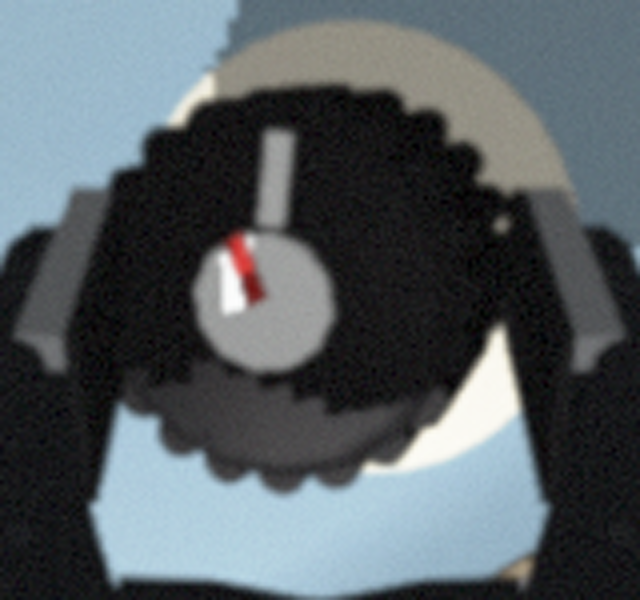

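```bash
python3 -m crank '0 0 -0.1 0; 0 0 -0.2 2; 0 0 -0.2 4; 0 0 -0.2 6; 0 0 -0.2 8; 0 0 -0.2 8; 0 0 -0.2 8; 0 0 -0.2 8'
python3 - <<'E'
from h import *
import pickle
o=get_obs();w=cams.read_camera("wrist")[:,:,::-1]
print(o["position"],o["contact_force"],o["ft_torque"],o["finger_gap"])
cv2.imwrite("pics/w30c.png",cv2.resize(w[200:350,240:400],None,fx=4,fy=4,interpolation=2))
E
```

```text
t: 45.1
position: [542.9, -52.1, 184.4]
ee_rot: [[-0.905, 0.426, -0.001], [0.426, 0.905, 0.006], [0.003, 0.005, -1.0]]
contact_force: [-9.7, 7.7, 21.1]
finger_gap: 48.0
[542.86 -52.05 184.36] [-9.73  7.73 21.15] [4.47 1.12 1.34] 48.0475341920544
```

View pics/w30c.png

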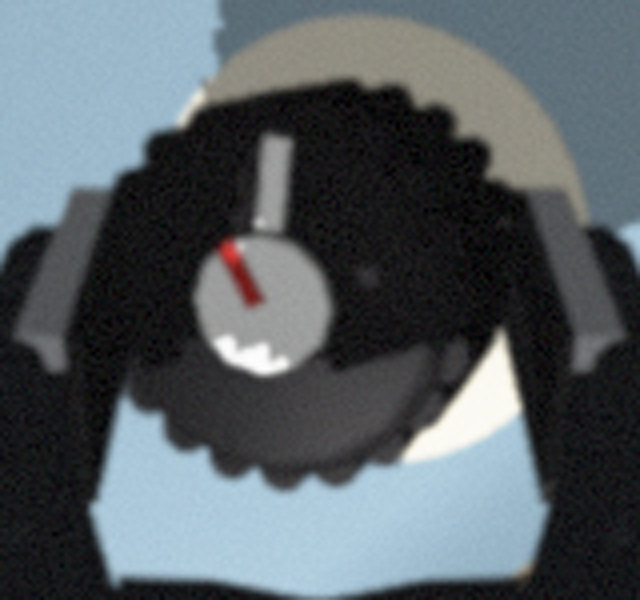

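Run:
```python
from h import *
o=get_obs()
yaw=np.radians(22.5);cx=np.array([np.cos(yaw),np.sin(yaw),0]);cy=np.array([-cx[1],cx[0],0]);t=np.radians(26)
n=-np.sin(t)*cx+np.cos(t)*np.array([0,0,1.]);u=np.cos(t)*cx+np.sin(t)*np.array([0,0,1.])
P0=np.array([545.3,-54.9,211.2])+16*n
def ang(a,b):
    q=[]
    for p in(a,b):
        uv=np.array(p)/4+[240,200];oo,d=ray("wrist",uv,o);X=oo+d*((P0-oo)@n)/(d@n)-P0;q.append([X@u,X@cy])
    q=np.array(q);e=q[1]-q[0];print(q.round(1),np.degrees(np.arctan2(e[1],e[0])));
ang((260,303),(228,245));ang((268,228),(278,135))
```

```text
[[-0.1  0.1]
 [-7.7  2. ]] 166.04601806850798
[[ -5.9   7.3]
 [-12.8  15.9]] 128.67471546194943
```

Slip measured on the knob plane is 37° (0.65 rad). That is past the first click at 30° and short of the second at 60°. Letting go.

```bash
python3 -m crank '0 0 0 0; 0 0 0 0; 0 0 0 0; 0 0 0 0; 0 0 -2 0; 0 0 -4.5 0; 0 0 -7 0; 0 0 -9 0' 7 && python3 -m crank '0 0 0 -10; 0 0 0 -20; 0 0 0 -30; 0 0 0 -40; 0 0 0 -48; 0 0 0 -48; 0 0 0 -48; 0 0 0 -48'
python3 - <<'E'
from h import *
import pickle
o=get_obs();w=cams.read_camera("wrist")[:,:,::-1];pickle.dump(o,open("o31.pkl","wb"))
print(o["position"],o["contact_force"],o["finger_gap"])
cv2.imwrite("pics/w31.png",w)
cv2.imwrite("pics/w31c.png",cv2.resize(w[160:250,265:370],None,fx=6,fy=6,interpolation=2))
s=cams.read_camera("scene")[:,:,::-1];cv2.imwrite("pics/s31.png",cv2.resize(s[110:270,240:430],None,fx=4,fy=3.7,interpolation=2))
E
```

```text
t: 46.15
position: [543.4, -55.8, 273.3]
ee_rot: [[-0.903, 0.429, 0.001], [0.429, 0.903, -0.0], [-0.001, 0.0, -1.0]]
contact_force: [-0.1, 0.5, 0.1]
finger_gap: 69.9
t: 47.15
position: [543.3, -55.7, 272.4]
ee_rot: [[-0.924, -0.383, -0.0], [-0.383, 0.924, -0.0], [0.0, -0.0, -1.0]]
contact_force: [-0.0, -0.2, 0.4]
finger_gap: 70.3
[543.28 -55.67 272.36] [-0.05 -0.18  0.39] 70.2776936586535
```

View pics/w31.png

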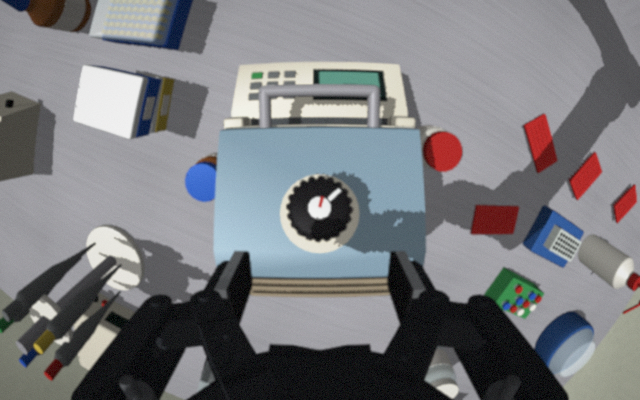

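View pics/w31c.png

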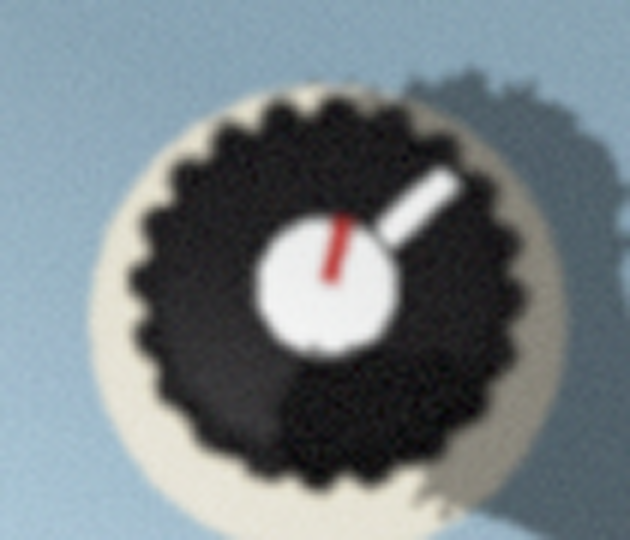

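View pics/s31.png

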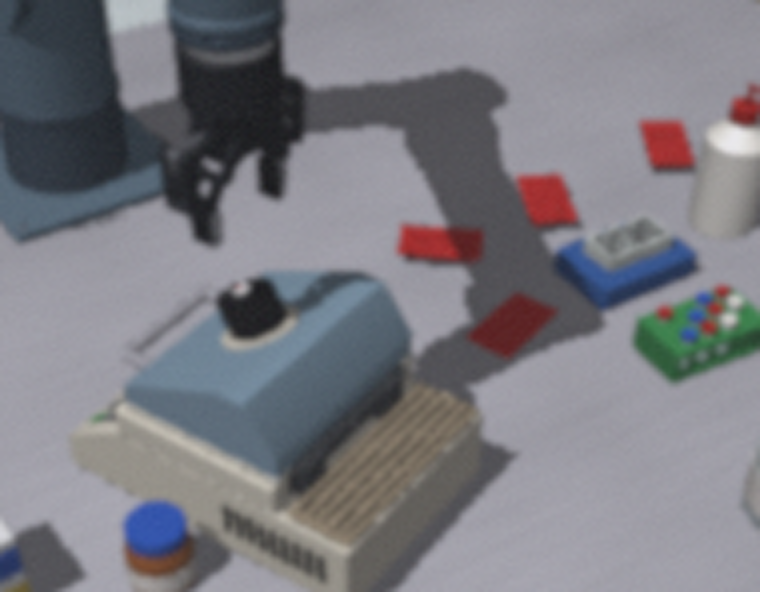

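Run:
```python
from h import *
import pickle
yaw=np.radians(22.5);cx=np.array([np.cos(yaw),np.sin(yaw),0]);cy=np.array([-cx[1],cx[0],0]);t=np.radians(26)
n=-np.sin(t)*cx+np.cos(t)*np.array([0,0,1.]);u=np.cos(t)*cx+np.sin(t)*np.array([0,0,1.])
P0=np.array([545.3,-54.9,211.2])+16*n
def ang(lab,o,a,b,s=4,off=(240,200)):
    q=[]
    for p in(a,b):
        uv=np.array(p)/s+off;oo,d=ray("wrist",uv,o);X=oo+d*((P0-oo)@n)/(d@n)-P0;q.append([X@u,X@cy])
    q=np.array(q);e=q[1]-q[0];print(lab,np.degrees(np.arctan2(e[1],e[0])))
def mk(x,pos):
    xx=np.array([x[0],x[1],0.]);xx/=np.linalg.norm(xx);z=np.array([0,0,-1.]);return dict(position=pos,ee_rot=np.array([xx,np.cross(z,xx),z]).T)
o=mk((-.923,-.386),[543.9,-55.2,180.6]);ang("w27 red",o,(317,290),(322,220));ang("w27 white",o,(328,213),(341,115))
o=mk((-1,-.014),[543.3,-52.9,180.8]);ang("w28 red",o,(277,295),(270,227));ang("w28 white",o,(289,218),(299,122))
o=mk((-.955,.296),[543.2,-52.1,182.9]);ang("w29 red",o,(258,300),(236,237));ang("w29 white",o,(272,225),(281,130))
o=mk((-.905,.426),[542.9,-52.1,184.4]);ang("w30 red",o,(260,303),(228,245));ang("w30 white",o,(268,228),(278,135))
o=pickle.load(open("o31.pkl","rb"));ang("w31 red",o,(331,282),(345,217),6,(265,160));ang("w31 white",o,(385,237),(452,178),6,(265,160))
```

```text
w27 red 176.1606927722073
w27 white 172.63226130778875
w28 red 166.23661148710315
w28 white 154.3592764294395
w29 red 163.28604315890948
w29 white 137.56188422381882
w30 red 166.18836221174254
w30 white 128.74281921860862
w31 red 167.9345363904998
w31 white 131.54286231387488
```

Reading the frames together, one click has happened (slip about 36°), but the screw may have been thrown back about 3°. With 25 s in hand, I'll make one small extra turn that stays short of a second click, to take that up.

```bash
python3 -m crank '0 0 2 -5; 0 0 4.5 -10; 0 0 7 -10; 0 0 8.7 -10; 0 0 9.1 -10; 0 0 9.1 -10; 0 0 9.1 -10; 0 0 9.1 -10' 6.4 && python3 -m crank '0 0 0 0; 0 0 0 0; 0 0 0 0; 0 0 0 0; 0 0 0 5; 0 0 0 10; 0 0 0 15; 0 0 0 15' 3.5 60
python3 - <<'E'
from h import *
import pickle
o=get_obs();w=cams.read_camera("wrist")[:,:,::-1];pickle.dump(o,open("o32.pkl","wb"))
print(o["position"],o["contact_force"],o["ft_torque"],o["finger_gap"])
cv2.imwrite("pics/w32c.png",cv2.resize(w[200:350,240:400],None,fx=4,fy=4,interpolation=2))
E
```

```text
t: 48.25
position: [543.8, -55.7, 182.1]
ee_rot: [[-0.843, -0.538, 0.001], [-0.538, 0.843, 0.0], [-0.001, -0.001, -1.0]]
contact_force: [-0.5, -0.3, -0.2]
finger_gap: 63.7
t: 49.25
position: [543.7, -55.0, 181.9]
ee_rot: [[-0.953, -0.303, 0.001], [-0.303, 0.953, 0.001], [-0.001, 0.0, -1.0]]
contact_force: [-0.4, 0.9, 3.8]
finger_gap: 48.1
[543.73 -55.02 181.94] [-0.42  0.88  3.75] [0.78 0.15 0.21] 48.08619910788609
```

View pics/w32c.png

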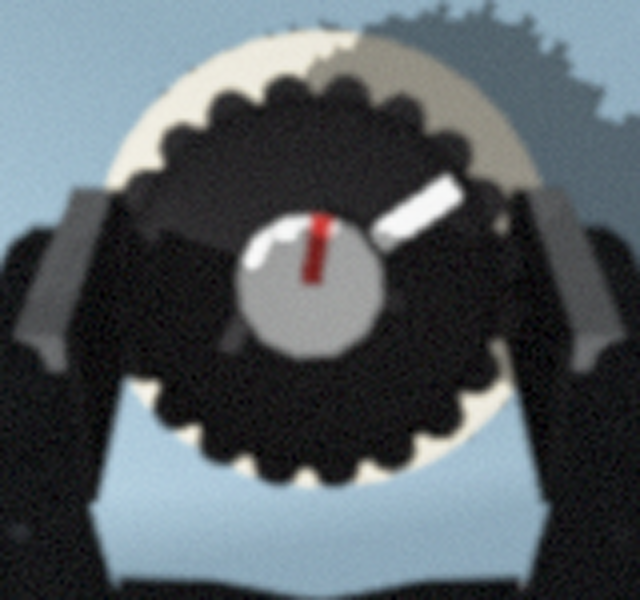

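Run:
```python
from h import *
import pickle
yaw=np.radians(22.5);cx=np.array([np.cos(yaw),np.sin(yaw),0]);cy=np.array([-cx[1],cx[0],0]);t=np.radians(26)
n=-np.sin(t)*cx+np.cos(t)*np.array([0,0,1.]);u=np.cos(t)*cx+np.sin(t)*np.array([0,0,1.])
P0=np.array([545.3,-54.9,211.2])+16*n
o=pickle.load(open("o32.pkl","rb"))
for a,b in (((313,283),(321,216)),((380,238),(457,184))):
    q=[]
    for p in(a,b):
        uv=np.array(p)/4+[240,200];oo,d=ray("wrist",uv,o);X=oo+d*((P0-oo)@n)/(d@n)-P0;q.append([X@u,X@cy])
    e=np.array(q[1])-q[0];print(np.degrees(np.arctan2(e[1],e[0])))
```

```text
168.9153220549944
120.44797878746695
```

Slip is now 48°, still under the second click, and the hub has not moved, so the screw is at its stop. Releasing and clearing.

```bash
python3 -m crank '0 0 0 0; 0 0 0 0; 0 0 0 0; 0 0 0 0; 0 0 -2 0; 0 0 -4.5 0; 0 0 -7 0; 0 0 -9 0' 7 && python3 -m crank '0 0 -2 0; 0 0 -4 0; 0 0 -4 0; 0 0 -4 0; 0 0 -4 0; 0 0 -4 0; 0 0 -4 0; 0 0 -4 0'
python3 - <<'E'
from h import *
o=get_obs();w=cams.read_camera("wrist")[:,:,::-1]
print(o["position"],o["contact_force"],o["finger_gap"],o["qvel"])
cv2.imwrite("pics/w33.png",w)
s=cams.read_camera("scene")[:,:,::-1];cv2.imwrite("pics/s33.png",s)
E
```

```text
t: 50.3
position: [543.4, -55.8, 272.4]
ee_rot: [[-0.953, -0.302, 0.001], [-0.302, 0.953, -0.0], [-0.001, -0.0, -1.0]]
contact_force: [0.1, -0.2, -1.1]
finger_gap: 69.7
t: 51.3
position: [543.3, -55.7, 311.3]
ee_rot: [[-0.953, -0.302, -0.0], [-0.302, 0.953, -0.0], [0.0, -0.0, -1.0]]
contact_force: [-0.1, -0.4, -0.5]
finger_gap: 69.9
[543.28 -55.73 311.32] [-0.05 -0.36 -0.54] 69.90810450131328 [ 0.01 -0.15  0.03 -0.01 -0.06 -0.02  0.01]
```

View pics/w33.png

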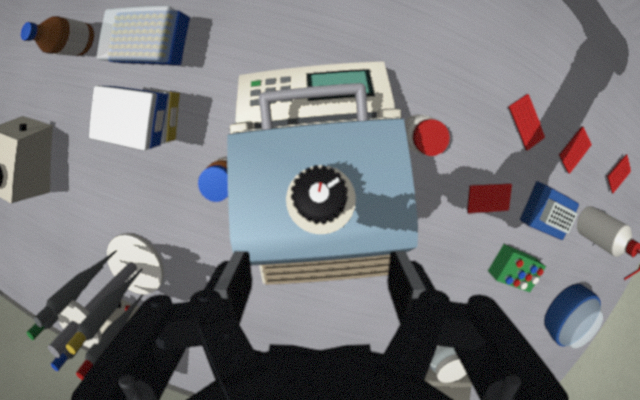

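View pics/s33.png

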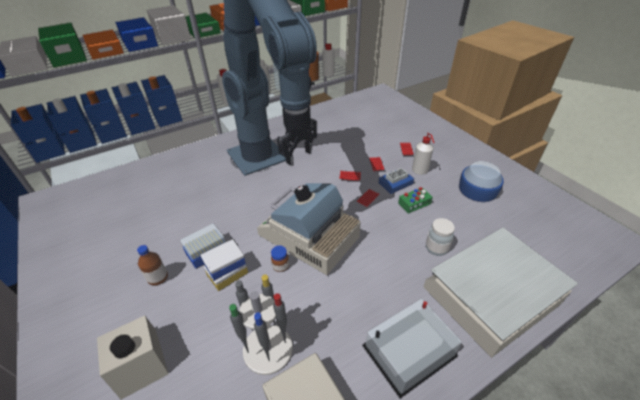

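The lid is shut, the knob is free with its marks apart, the cooler, jars, boxes and rack are where they stood, and the gripper is clear. Handing in.

Run:
```python
from h import *
print(robot.sign_off())
```

```text
the job is handed in; nothing more can be done
None
```

The job is done and handed in at about 51 s of the 72 s allowed. The orange plate is in the sample block, the lid is shut, and the knob is tightened past one click and released.

**Plate**
- The first grasp missed. The fingertips sat about 25 mm higher than I had worked out and closed above the deck. A small test lift showed this, and the second, deeper grasp held.
- The plate was lowered level into the block until it bottomed at the expected height, with about 45 N at the wrist for a moment. Afterwards it measured within about 1 mm of `block_seat` and lay flush in the pictures.

**Lid**
- It was brought down by its handle along the hinge arc with only a few newtons. It stopped at the computed shut height, where a last press reached about 42 N at the wrist before I backed off.

**Knob**
- It took four strokes, turning the screw about 110° until the hub stopped.
- The clutch then slipped past its first click. The hub may have been thrown back about 3°, so I made one small extra turn. That left the marks about 48° apart, one click and short of the second at 60°.
- These mark angles are good to only about 2–3°, and I counted the click from them, since nothing else reports it.

**Last checks**
- The pictures show the cooler, rack, boxes, jars and bottles where they stood, judged by eye. The gripper was clear and its contact force was zero.

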